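# Bolt down the burette stand

## Task

Bolt the burette stand down on its slotted bed: lower the T-bolt's head through the window in the stand's foot into the slot, turn it a quarter turn clockwise so that it lies square across under the slot's lips, then go on tightening the wing knob clockwise by feel until it is snug at about 0.2 N m and the stand is clamped, and let go. Work gently: never force or overtighten the bolt, and leave the other things on the bench where they are.

Things in the scene. Friction and masses are not known exactly. Their poses are not given: they have to be found in the camera images.
- head_top (a point): Loose steel T-bolt with wing knob, 0.15 kg, at first upright on its head on the bench. Point: on the bolt's axis at the top face of the T-head; x along the head, z up. Head 36 long, 18 wide, 8 high (its foot is 8 below). Two opposite corners are cut back: under the lips it turns only clockwise (from above), about 93 degrees, until its other corners stop on the undercut's walls.
- tbolt: The same T-bolt; origin on its axis under the head. Shank 10 thick. The thread drags with 0.06 N m, so the free bolt turns with its knob; when the walls stop the head, turning the knob on draws the head up. Torque then rises by about 0.01 N m per newton of clamping, some 50 to 90 N per radian, once the head meets the lips with the washer on the foot.
- wing_center (a point): Black wing knob on the T-bolt's thread; point on the axis, 20 above the underside of its washer (36 wide, 4 thick). Wing: upright bar 42 long (x), 12 thick (y; grip across it firmly: the pads slip near 0.25 N m), from 16 below to 16 above this point. At the start it is parallel to the head and the washer's underside is 19.7 above the head's top. Turned clockwise on the bolt it runs down, 10 per turn.
- slot_top (a point): Fixed aluminium slotted bed, 260 x 100, 38 high. Point: middle of the slot at the level of the bed's top; x along the slot, y across, z up. Slot 20 wide. Its lips' hidden undersides are worn: 8 to 10.6 below the bed's top, different each time, so the angle at which the knob comes tight must be felt; below them an undercut 37 wide, down to 28 below the top. Open at both ends.
- bed: The slotted bed; origin at the centre of its underside, axes as for slot_top.
- window (a point): Grey foot plate of the burette stand, fixed on the bed. Point: centre of the window in the foot, over the slot's centre line, at the foot's top face; axes as slot_top. Window 60 long (x), 24 wide. A rod 12 thick (28 at its root), 200 high, with a boss on top, stands 120 from the window along +x.
- stand: The burette stand; origin 8 below the window's centre. The foot's top is 8 above the bed's top. With the washer resting on the foot the head's top is 11.7 below the bed's top.
- post: Bystander: small steel pin with a collar, 20 in diameter, 40 high, standing 80 to 100 from the T-bolt. Origin under its centre.
- jar: Bystander: amber jar with a white cap, 40 in diameter, 55 high, standing about 95 from the T-bolt. Origin under its centre.
- flask: Bystander: amber volumetric flask, 96 in diameter, 205 high. Origin under its centre.
- mortar: Bystander: white bowl, 90 in diameter, 50 high. Origin under its centre.
- beaker: Bystander: glass beaker, 64 in diameter, 85 high. Origin under its centre.
- spatula: Bystander: steel spatula, 190 long, lying flat. Origin under its middle.
- reagent: Bystander: amber reagent bottle, 64 in diameter, 150 high. Origin under its centre.
Things that resemble listed ones, but are neither listed nor needed, are in the scene too. What is shaped like the tbolt but green, purple or red is not meant.

How it is judged (in metres and radians):
On the way, in this order (a step that is already met when the one before it is completed fails the run):
1. The T-head has gone down through the window and the slot, its top below the slot's lips (z of head_top in the frame of slot_top between -0.018 and -0.0065 m and horizontal distance between head_top and window below 0.014 m and angle between head_top's own z axis and vertical below 0.12 rad and z of head_top in the frame of slot_top below -0.0095 m), for 0.1 s.
2. The T-head is turned square across the slot under the lips (z of head_top in the frame of slot_top between -0.018 and -0.0065 m and horizontal distance between head_top and window below 0.014 m and angle between head_top's own z axis and vertical below 0.12 rad and angle between the x axis of head_top and the y axis of slot_top, either way round below 0.21 rad), for 0.1 s.
At the end, for the whole second after the job is handed in: The T-head lies under the slot's lips within 14 mm of the window's centre, square across the slot within 12 degrees, the bolt upright and at rest, drawn up against the lips so that knob and foot are pressed together with 6 to 40 N, and nothing is touched (all of step 2 and contact force between tbolt and stand between 6 and 40 N and z of head_top in the frame of slot_top above -0.0113 m and linear speed of tbolt below 0.01 m/s).
It fails at once if The bolt is pressed or tightened against the bed with more than 100 N (contact force between tbolt and bed above 100 N).
It fails at once if The knob is pressed or tightened against the stand's foot with more than 55 N (contact force between tbolt and stand above 55 N).
It fails at once if Another thing on the bench is shifted by more than 30 mm (distance of any of post, jar, flask, mortar, beaker, spatula, reagent from where it was at the start of the episode above 0.03 m).
It also fails if it takes over 72 s, if anything falls off the work surface, if the arm or the gripper's body presses on something with over 40 N, if the wrist force passes 120 N, or if a joint passes its speed limit or range.

## Robot

A 7-joint arm with a two-finger parallel gripper is mounted at the origin on the work surface. World frame = base frame: x ahead of the robot, y to its left, z up, the work surface at z = 0. Lengths are in m, angles in degrees, forces in N, time in s.
With the tool pointing down it reaches from about 0.425 to 0.875 m from the base axis. Payload 8.4 kg.
Tool frame: the origin (TCP) lies at the very end of the fingers, on their centre line; the grasp point (between the pads) lies 19 mm behind it; z points along the fingers, x is the direction in which the jaws open and shut, and the axes are right-handed (so a half turn about z gives the same grasp; the last joint's range is limited). The gripper opens to 85 mm and grips with 20 to 120 N. Pads are 22 mm wide; open, the fingers measure 114 mm over their backs; the gripper's body (76 mm by 85 mm) begins 54 mm behind the grasp point. The pads swing forward as they close: fully open they stand 13 mm farther back than shut.
Start: joints at [67.254, 19.091, 2.286, 83.961, -0.768, 76.965, -3.352], TCP at [0.191, -0.621, 0.209] pointing down, gripper open.
Joint ranges: [-147.57, 147.57], [-21.85, 119.76], [-74.77, 79.35], [14.55, 137.4], [-85.83, 265.84], [4.83, 119.75], [-152.11, 152.11]. Speed limits (degrees/s): [127.2, 127.2, 159.86, 159.86, 180, 180, 180].

## Interface

Orientations are given as a 3x3 rotation matrix whose columns are the frame's x, y, z axes.
In Python, from station import robot gives the robot as it stands.
- The arm moves only by the shell command python3 -m handwheel 'ROWS'. ROWS is JSON, a list that holds one entry, the list of rows, each a list of 7 numbers: the shift along the tool's x, y, z in m, then the turn, a rotation vector about the tool's x, y, z in degrees, then the closure, from 0 (fully open) to 1 (shut). In form: [[[tx, ty, tz, rx, ry, rz, jaw], ...]]. A call has 1 to 10 rows; each row shifts and turns the pose as measured when the row begins, along the tool's axes as they then stand; what a row does not reach is not made up. A row lasts 1/10 s, in which the tool goes at most 50 mm and 8.59 degrees, less where a joint would pass 70% of its speed; a pose out of reach is approached as far as the arm can. A call with a gripper value outside its range is refused whole. The fingers move at their own pace and stop on an object; the grip force is fixed at half the most. Time passes only in rows, so rows that do not move let the fingers close. It gives the time, the measured TCP pose, the force and the opening at its end, in the units of the state.
- robot.get_state(): the state, without advancing time (a new reading comes with each control period).
- robot.snapshot(name): name is "side" or "top" or "wrist"; returns a dict with "img" (400x640x3 uint8, blue, green, red), "fx", "fy", "cx", "cy" (pixels), "R" (3x3) and "t" (3): a world point X has camera coordinates R X + t. Camera axes: x right, y down, z forward; pixel columns grow to the right and rows downward; lengths in m; the calibration is good to about 2 mm. A picture is of the moment at which its call begins. There is no depth.
- robot.hand_in(): hands the job in, once; it reports no verdict.
The state is a dict: "time_s": time; "joint_positions": joint angles; "joint_vel": joint speeds; "joint_efforts": joint torques, N m; "tcp_pos": TCP position; "eef_rot": TCP orientation; "contact_force": force on the tool from outside, world axes, zero at the start; "torque": the same for the moment, N m; "grip_width": opening from 0.0 (shut) to 1.0 (fully open).
Only numpy, scipy, OpenCV 4.12 (cv2) and the standard library are available. Lean on these libraries where they do the work, as an engineer would, in place of code of your own. Each camera call takes 0.05 s, during which the arm holds its last target.

## Working session

There is one attempt and no reset: what is moved stays moved. The work goes in short steps, Python scripts to look and compute and a shell command to move; the robot and the scene stay as the last step left them, time stands still between calls to the robot, and variables do not carry over. Pictures are saved under pics/ and viewed, and the job is handed in when it is done.

```bash
mkdir -p pics; ls; python3 - <<'E'
from station import robot
import cv2,numpy as np
for n in("side","top","wrist"):
    s=robot.snapshot(n); cv2.imwrite(f"pics/a_{n}.png",s["img"])
    np.savez(f"a_{n}.npz",**s)
    print(n,s["fx"],s["cx"],s["cy"],np.round(-np.array(s["R"]).T@np.array(s["t"]),3),np.round(s["R"],3).tolist())
st=robot.get_state();print(st)
E
```

```text
pics
side 438.8718120341825 315.5123285741316 205.46027704425347 [0.108 0.74  0.647] [[-0.859, -0.512, -0.01], [-0.269, 0.467, -0.843], [0.436, -0.721, -0.539]]
top 369.39044077493924 317.19997370273734 200.85726228688918 [ 0.371 -0.024  1.191] [[-0.026, -0.999, -0.019], [-0.98, 0.029, -0.195], [0.195, 0.014, -0.981]]
wrist 324.5638927717949 314.3679102355288 207.154351786575 [ 0.259 -0.599  0.372] [[0.292, -0.956, -0.001], [-0.917, -0.281, 0.282], [-0.27, -0.081, -0.96]]
{'time_s': 0.15, 'joint_positions': array([67.25196941, 19.12260287,  2.2847288 , 83.99975715, -0.76861694,
       76.96684219, -3.35173957]), 'joint_vel': array([ 0.07463345, -0.04517621,  0.06119193, -0.07340146,  0.01625319,
        0.07267218, -0.12543561]), 'joint_efforts': array([ 3.71333677e-03, -6.59042430e+01,  1.36769716e+00, -4.05869794e+01,
        1.71029294e-02,  9.73495538e-03, -8.08993764e-05]), 'tcp_pos': array([ 0.19060387, -0.62101101,  0.20832114]), 'eef_rot': array([[ 2.93426099e-01, -9.55981656e-01, -4.45185562e-04],
       [-9.55980890e-01, -2.93426428e-01,  1.21176837e-03],
       [-1.28905755e-03,  7.00244233e-05, -9.99999167e-01]]), 'contact_force': array([ 0.04986586, -0.52185464,  0.03408114]), 'torque': array([0.04210428, 0.02141417, 0.04097002]), 'grip_width': 1.0015507549654015}
```

View pics/a_side.png

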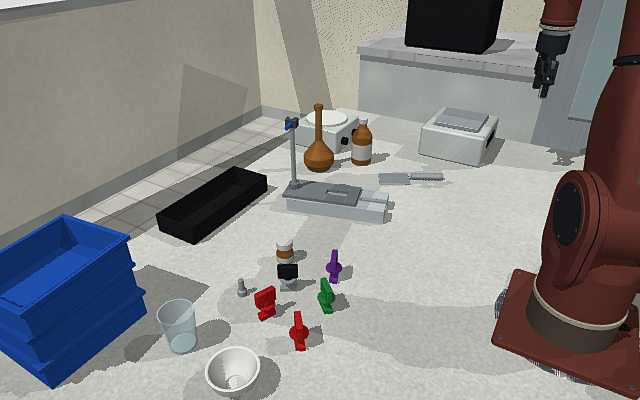

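View pics/a_top.png

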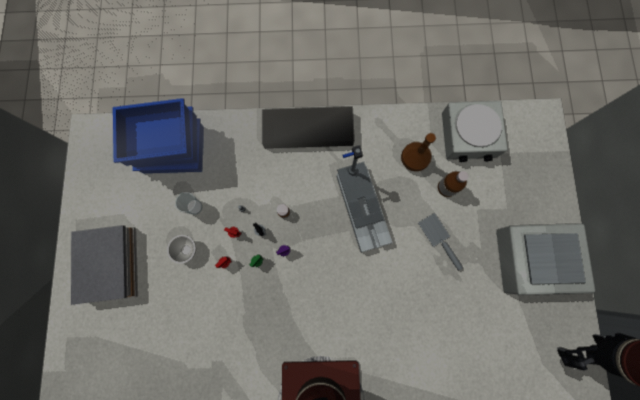

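View pics/a_wrist.png

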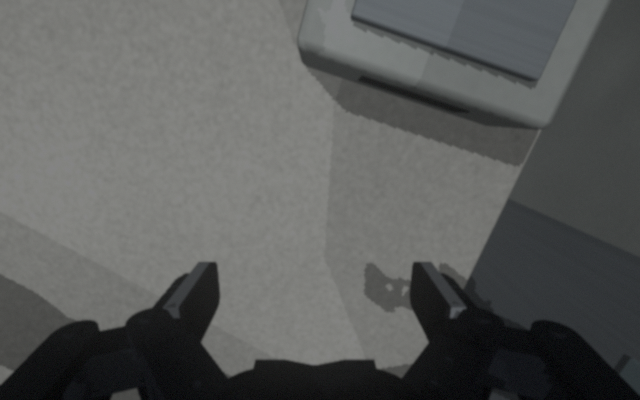

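The wanted bolt is the black-winged one at side (288,271) and top (258,229). The lookalikes are red at side (265,300) and (299,330), green at (326,293) and purple at (334,265). I'll check the choice in close crops and measure it coarsely.

```bash
cat > h.py <<'E'
import numpy as np,cv2
def ray(s,u,v):
    R=np.array(s["R"]);t=np.array(s["t"]).ravel()
    d=R.T@np.array([(u-s["cx"])/s["fx"],(v-s["cy"])/s["fy"],1.]);return -R.T@t,d
def onz(s,u,v,z):
    c,d=ray(s,u,v);return c+d*(z-c[2])/d[2]
def tri(s1,p1,s2,p2):
    c1,d1=ray(s1,*p1);c2,d2=ray(s2,*p2)
    x=np.linalg.lstsq(np.stack([d1,-d2],1),c2-c1,rcond=None)[0]
    a=c1+x[0]*d1;b=c2+x[1]*d2;return (a+b)/2,np.linalg.norm(a-b)
def proj(s,X):
    q=np.array(s["R"])@np.array(X)+np.array(s["t"]).ravel();return s["fx"]*q[0]/q[2]+s["cx"],s["fy"]*q[1]/q[2]+s["cy"]
E
python3 - <<'E'
import numpy as np,cv2
from h import *
S=np.load("a_side.npz");T=np.load("a_top.npz")
a=cv2.resize(S["img"][225:315,230:350],None,fx=5,fy=5,interpolation=2)
b=cv2.resize(T["img"][195:275,205:300],None,fx=5,fy=5,interpolation=2)
cv2.imwrite("pics/b1.png",a);cv2.imwrite("pics/b2.png",b)
c=cv2.resize(T["img"][140:260,320:410],None,fx=5,fy=5,interpolation=2)
cv2.imwrite("pics/b3.png",c)
d=cv2.resize(S["img"][170:230,270:400],None,fx=6,fy=6,interpolation=2)
cv2.imwrite("pics/b4.png",d)
print(tri(S,(288,271),T,(258,229)), tri(S,(342,193),T,(365,210)))
E
```

```text
(array([0.51472268, 0.17926067, 0.04615001]), np.float64(0.0006776232553072263)) (array([ 0.56614265, -0.15704625,  0.04339338]), np.float64(0.0018159277064755783))
```

View pics/b1.png

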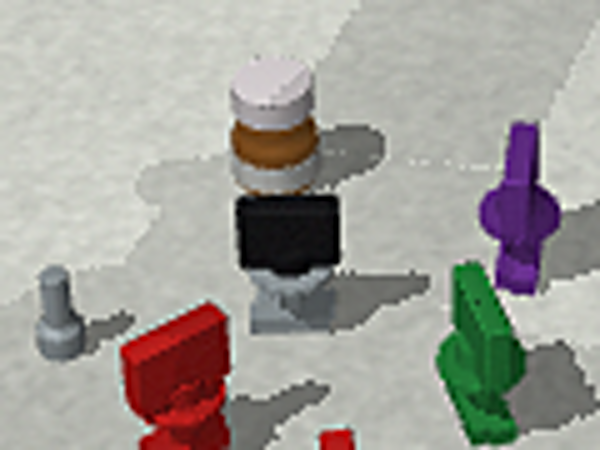

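View pics/b2.png

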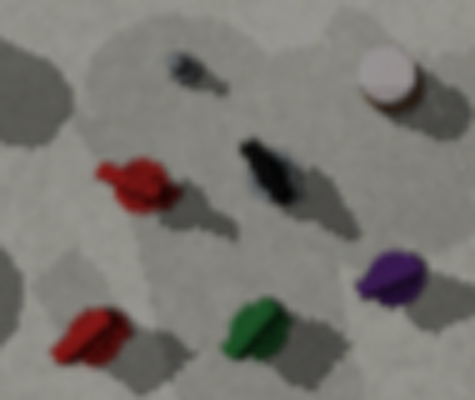

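View pics/b3.png

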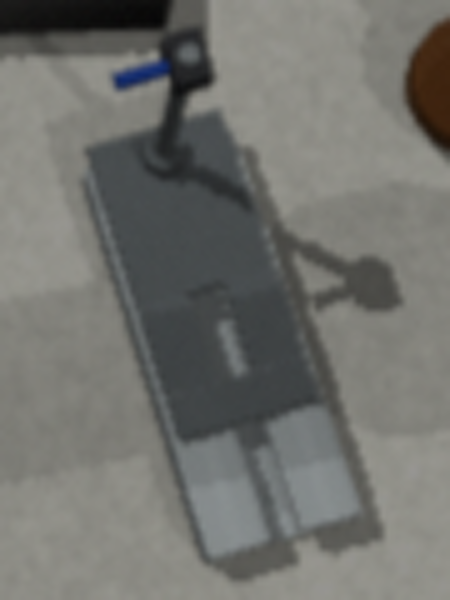

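View pics/b4.png

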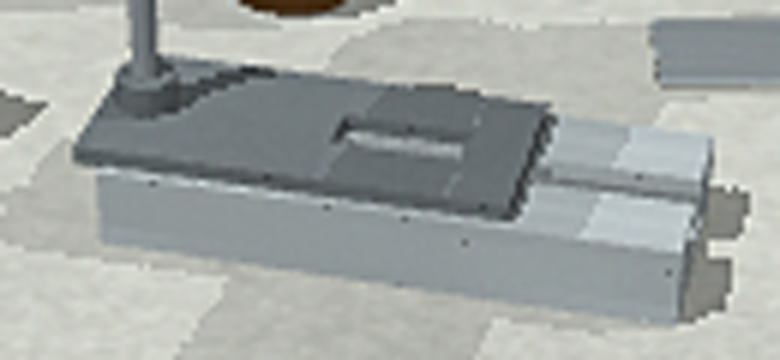

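The crops confirm it: the black wing on a steel T-head is the one, clear of the red, green and purple copies. Bolt is at about (0.515, 0.179), with wing mid z 0.046 (0.048 expected). Window is at about (0.566, -0.157), z 0.043 (0.046 expected). I'll move over there by an arc.

```bash
python3 -m handwheel '[[[-0.0228,-0.041,-0.0113,0,0,0,0],[-0.0228,-0.041,-0.0113,0,0,0,0],[-0.0228,-0.041,-0.0113,0,0,0,0],[-0.0228,-0.041,-0.0113,0,0,0,0],[-0.0228,-0.041,-0.0113,0,0,0,0],[-0.0228,-0.041,-0.0113,0,0,0,0],[-0.0228,-0.041,-0.0113,0,0,0,0],[-0.0228,-0.041,-0.0113,0,0,0,0]]]'; python3 -c "
from station import robot;print(robot.get_state()['joint_positions'])"
```

```text
time_s: 0.95
tcp_pos: [0.4521, -0.3465, 0.2965]
eef_rot: [[0.279, -0.96, -0.008], [-0.96, -0.279, 0.005], [-0.007, 0.006, -1.0]]
contact_force: [0.0, -1.2, -0.1]
grip_width: 1.001
[ 42.86548385   8.93402654 -11.28867449  86.45357656   1.74939009
  85.31962214 -42.26533531]
```

```bash
python3 -m handwheel '[[[-0.0455,-0.0194,0,0,0,0,0],[-0.0455,-0.0194,0,0,0,0,0],[-0.0455,-0.0194,0,0,0,0,0],[-0.0455,-0.0194,0,0,0,0,0],[-0.0455,-0.0194,0,0,0,0,0],[-0.0455,-0.0194,0,0,0,0,0],[-0.0455,-0.0194,0,0,0,0,0],[-0.0455,-0.0194,0,0,0,0,0],[-0.0455,-0.0194,0,0,0,0,0],[-0.03,-0.014,0,0,0,0,0]]]'; 
python3 -m handwheel '[[[0,0,0,0,0,-8.5,0],[0,0,0,0,0,-8.5,0],[0,0,0,0,0,-8.5,0],[0,0,0,0,0,-8.5,0],[0,0,0,0,0,-8.5,0],[0,0,0,0,0,-8.5,0],[0,0,0,0,0,-8.5,0],[0,0,0,0,0,-8.5,0],[0,0,0,0,0,-8.5,0],[0,0,0,0,0,-8.5,0]]]'; python3 -m handwheel '[[[0,0,0,0,0,-8.5,0],[0,0,0,0,0,-8.5,0],[0,0,0,0,0,-8.5,0],[0,0,0,0,0,-8.5,0],[0,0,0,0,0,-8.5,0],[0,0,0,0,0,-8.5,0],[0,0,0,0,0,-8.5,0],[0,0,0,0,0,-8.5,0],[0,0,0,0,0,-8.5,0],[0,0,0,0,0,-8.5,0]]]'; python3 -c "
from station import robot;print(robot.get_state()['joint_positions'])
import cv2,numpy as np
s=robot.snapshot('wrist');cv2.imwrite('pics/c1.png',s['img']);np.savez('c1.npz',**s)
s=robot.snapshot('side');cv2.imwrite('pics/c1s.png',s['img'])"
```

```text
time_s: 1.95
tcp_pos: [0.5098, 0.1368, 0.2984]
eef_rot: [[0.282, -0.959, -0.005], [-0.959, -0.282, 0.004], [-0.005, 0.004, -1.0]]
contact_force: [-0.5, -0.7, 0.3]
grip_width: 1.001
time_s: 2.95
tcp_pos: [0.5069, 0.1449, 0.2959]
eef_rot: [[0.976, 0.217, -0.01], [0.217, -0.976, 0.005], [-0.009, -0.007, -1.0]]
contact_force: [0.6, -0.2, 0.1]
grip_width: 1.002
time_s: 3.95
tcp_pos: [0.5054, 0.1439, 0.2936]
eef_rot: [[-0.147, 0.989, -0.014], [0.989, 0.147, 0.004], [0.006, -0.014, -1.0]]
contact_force: [0.8, -0.7, 0.0]
grip_width: 0.999
[ 23.8732004    7.15554881 -48.0358976   90.8549287    4.80603565
  85.02907317  74.05762268]
```

View pics/c1.png

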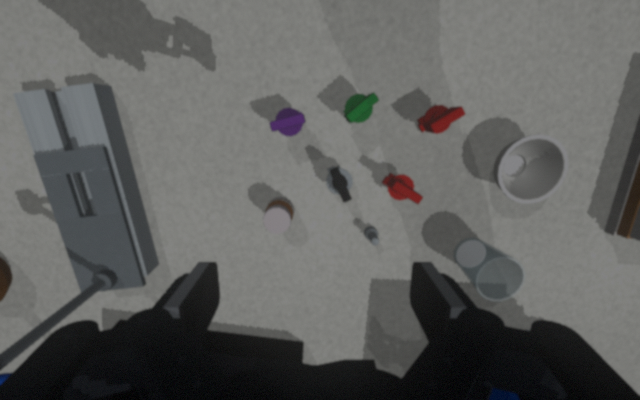

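View pics/c1s.png

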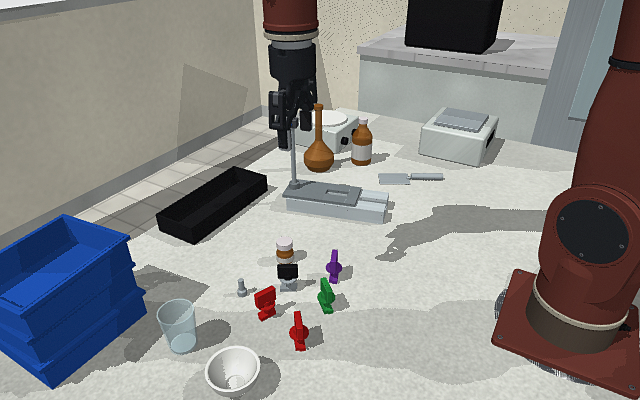

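```bash
python3 - <<'E'
import numpy as np,cv2
from h import *
s=np.load("c1.npz");im=s["img"]
cv2.imwrite("pics/c2.png",cv2.resize(im[150:250,300:420],None,fx=6,fy=6,interpolation=2))
cv2.imwrite("pics/c3.png",cv2.resize(im[70:300,10:170],None,fx=2.6*1,fy=2.6,interpolation=2))
m=(im[150:210,315:370].max(2)<45).astype(np.uint8)
n,l,st,c=cv2.connectedComponentsWithStats(m)
print(st,c)
k=1+np.argmax(st[1:,4]);ys,xs=np.where(l==k)
r=cv2.minAreaRect(np.stack([xs+315,ys+150],1).astype(np.float32));b=cv2.boxPoints(r);print(r)
for p in b: print(p,onz(s,*p,0.0637))
E
```

```text
[[   0    0   55   60 3033]
 [  16   18   18   32  267]] [[27.23672931 29.19057039]
 [24.31086142 33.01498127]]
((339.70001220703125, 183.9000244140625), (32.64659118652344, 12.074767112731934), 63.43495178222656)
[327.00003 172.00002] [0.49871402 0.16098541 0.0637    ]
[337.80002 166.60002] [0.49024147 0.17297973 0.0637    ]
[352.4     195.80003] [0.5237267  0.19712163 0.0637    ]
[341.6     201.20003] [0.53256358 0.1849297  0.0637    ]
```

View pics/c2.png

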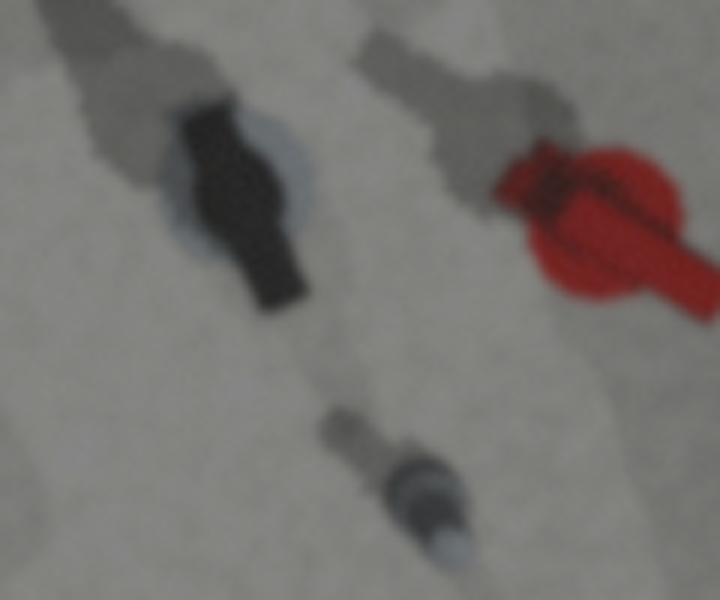

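View pics/c3.png

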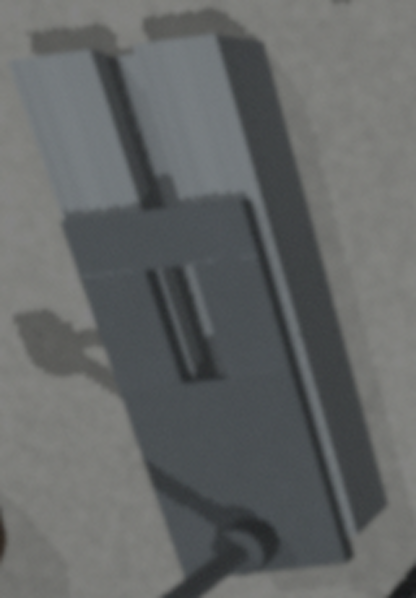

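```bash
cat > go.py <<'E'
import sys,numpy as np
from station import robot
from scipy.spatial.transform import Rotation as Ro
# usage: go.py x y z azx : prints tool shift and turn from present pose
x,y,z,az=map(float,sys.argv[1:5])
s=robot.get_state();R=s["eef_rot"];p=s["tcp_pos"]
a=np.radians(az);X=np.array([np.cos(a),np.sin(a),0]);Z=np.array([0,0,-1.]);W=np.stack([X,np.cross(Z,X),Z],1)
U,_,V=np.linalg.svd(R);R=U@V
print("t=%.1fs tcp"%s["time_s"],np.round(p,4),"azx %.2f"%np.degrees(np.arctan2(R[1,0],R[0,0])),"F",np.round(s["contact_force"],1),"T",np.round(s["torque"],3),"w %.3f"%s["grip_width"])
print("q",np.round(s["joint_positions"],0))
print("shift",np.round(R.T@(np.array([x,y,z])-p),4),"turn",np.round(Ro.from_matrix(R.T@W).as_rotvec(degrees=True),2), "shift after turn",np.round(W.T@(np.array([x,y,z])-p),4))
E
python3 go.py 0.511 0.179 0.13 125.2
```

```text
t=4.0s tcp [0.5054 0.1439 0.2937] azx 98.26 F [-0.5  0.   0.1] T [-0.009  0.001 -0.014] w 0.999
q [ 24.   7. -48.  91.   5.  85.  74.]
shift [0.033  0.0128 0.1637] turn [ -0.69  -0.51 -26.94] shift after turn [0.0255 0.0248 0.1637]
```

```bash
python3 -m handwheel '[[[0,0,0,-0.2,-0.1,-7,0],[0,0,0,-0.2,-0.1,-7,0],[0,0,0,-0.2,-0.1,-7,0],[0,0,0,-0.1,-0.1,-6,0],[0.006,0.006,0.04,0,0,0,0],[0.006,0.006,0.04,0,0,0,0],[0.006,0.006,0.04,0,0,0,0],[0.006,0.006,0.04,0,0,0,0],[0,0,0,0,0,0,0]]]'; python3 go.py 0.511 0.179 0.13 125.2;python3 -c "
from station import robot
import cv2,numpy as np
s=robot.snapshot('wrist');cv2.imwrite('pics/d1.png',s['img']);np.savez('d1.npz',**s)"
```

```text
time_s: 4.95
tcp_pos: [0.5128, 0.1772, 0.1294]
eef_rot: [[-0.552, 0.834, 0.004], [0.834, 0.552, 0.001], [-0.001, 0.003, -1.0]]
contact_force: [0.4, 0.1, -0.3]
grip_width: 1.0
t=5.0s tcp [0.5128 0.1772 0.1294] azx 123.52 F [ 0.4  0.1 -0.3] T [-0.058  0.037 -0.001] w 1.000
q [ 20.  16. -50. 103.  13.  67.  89.]
shift [ 0.0025 -0.0006 -0.0006] turn [ 0.19  0.09 -1.68] shift after turn [ 0.0025 -0.0005 -0.0006]
```

View pics/d1.png

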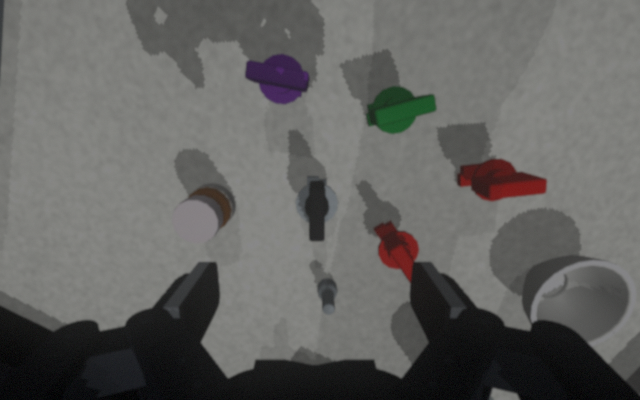

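```bash
python3 - <<'E'
import numpy as np,cv2
from h import *
s=np.load("d1.npz");im=s["img"]
o=(150,280)
sub=im[150:260,280:360]
m=(sub.max(2)<50).astype(np.uint8)
n,l,st,c=cv2.connectedComponentsWithStats(m)
k=1+np.argmax(st[1:,4]);ys,xs=np.where(l==k);print(st[k])
r=cv2.minAreaRect(np.stack([xs+280,ys+150],1).astype(np.float32));b=cv2.boxPoints(r);print(r)
for p in b: print(p,onz(s,*p,0.0637))
for v in range(180,242,5):
    x=np.where(m[v-150])[0]+280; print(v,x.min() if len(x) else 0,x.max() if len(x) else 0, end=' | ')
print()
for n_,p,z in [("tcp..",(315,300),.0),("red",(398,250),.03),("redwing hi",(378,228),.06),("redwing near",(412,275),.0637),("post",(328,308),.04),("post foot",(327,285),0.005),("jar",(195,222),.055)]: print(n_,onz(s,*p,z))
print("tcp pix",proj(s,[.5128,.1772,.1294]), proj(s,[.5113,.179,.0637]))
cv2.imwrite("pics/d2.png",cv2.resize(im[170:260,270:450],None,fx=4.4,fy=4.4,interpolation=2))
E
```

```text
[ 25  31  23  59 923]
((316.0, 210.0), (58.0, 22.0), 90.0)
[305. 181.] [0.49633095 0.15946787 0.0637    ]
[327. 181.] [0.48760873 0.17265124 0.0637    ]
[327. 239.] [0.52471468 0.1977808  0.0637    ]
[305. 239.] [0.53392183 0.18387443 0.0637    ]
180 0 0 | 185 310 323 | 190 310 323 | 195 309 323 | 200 306 326 | 205 306 327 | 210 306 326 | 215 308 323 | 220 310 322 | 225 310 322 | 230 310 322 | 235 310 322 | 240 0 0 | 
tcp.. [ 6.07741326e-01  2.41840779e-01 -5.55111512e-17]
red [0.50964565 0.26434899 0.03      ]
redwing hi [0.49697486 0.22609142 0.06      ]
redwing near [0.51305244 0.270408   0.0637    ]
post [0.58678761 0.24191902 0.04      ]
post foot [0.58425046 0.24062455 0.005     ]
jar [0.5722281  0.10680524 0.055     ]
tcp pix (np.float64(312.29149235566337), np.float64(248.53631655129755)) (np.float64(316.1362481752699), np.float64(211.8806118622357))
```

View pics/d2.png

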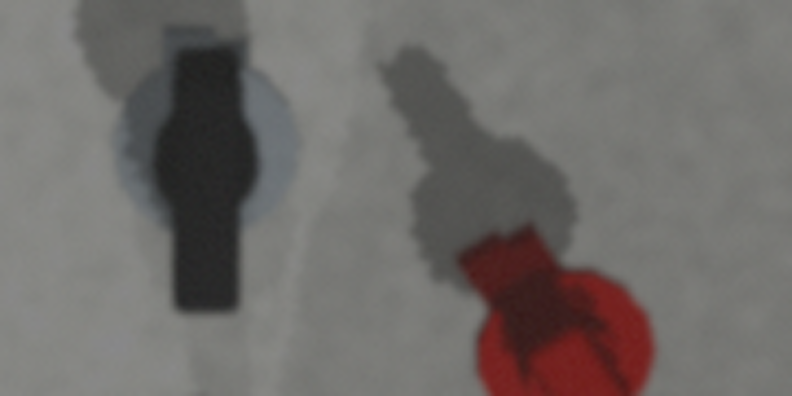

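The wrist view shows the black wing at (316,210), upright in the image, so the jaws already lie square across it. The hub bulge at (316,206) is low, near the washer, so I'll grip above it. The red copy's wing end at (378,228) is 47 mm off along the jaw direction, so I'll descend with the jaws half closed.

```bash
python3 -m handwheel '[[[0,0,0,0,0,0,0.5],[0,0,0,0,0,0,0.5],[0,0,0,0,0,0,0.5],[0,0,0,0,0,0,0.5]]]';python3 go.py 0.5118 0.1791 0.075 123.5; python3 -c "
from station import robot
import cv2,numpy as np
s=robot.snapshot('wrist');cv2.imwrite('pics/d3.png',s['img']);np.savez('d3.npz',**s)"
```

```text
time_s: 5.4
tcp_pos: [0.5178, 0.1774, 0.139]
eef_rot: [[-0.547, 0.837, 0.015], [0.837, 0.547, 0.002], [-0.006, 0.014, -1.0]]
contact_force: [0.6, 0.8, -0.3]
grip_width: 0.497
t=5.4s tcp [0.5178 0.1774 0.139 ] azx 123.16 F [ 0.6  0.8 -0.3] T [0.006 0.015 0.025] w 0.497
q [ 20.  15. -50. 102.  13.  67.  89.]
shift [ 0.0051 -0.005   0.0639] turn [ 0.79  0.36 -0.34] shift after turn [ 0.0048 -0.0041  0.064 ]
```

View pics/d3.png

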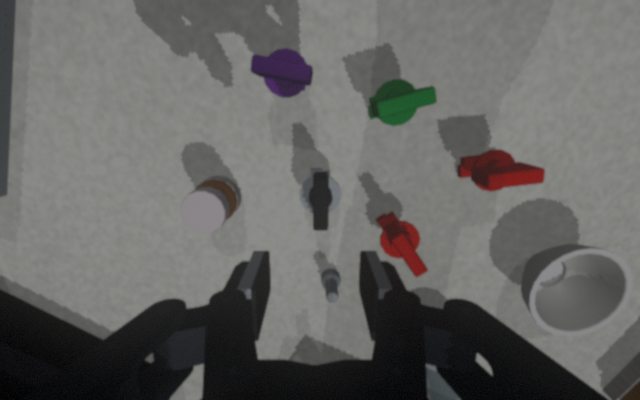

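```bash
python3 -m handwheel '[[[0.0015,-0.0013,0.016,0.3,0.1,0,0.5],[0.0015,-0.0013,0.016,0.3,0.1,0,0.5],[0.001,-0.001,0.016,0.2,0.1,0,0.5],[0.001,-0.001,0.012,0,0,0,0.5],[0,0,0.004,0,0,0,0.5],[0,0,0,0,0,0,0.5]]]';python3 go.py 0.5118 0.1791 0.040 123.5; python3 -c "
from station import robot
import cv2,numpy as np
s=robot.snapshot('wrist');cv2.imwrite('pics/d4.png',s['img']);np.savez('d4.npz',**s)"
```

```text
time_s: 6.05
tcp_pos: [0.5103, 0.1786, 0.0684]
eef_rot: [[-0.547, 0.837, -0.003], [0.837, 0.547, -0.002], [-0.0, -0.003, -1.0]]
contact_force: [1.1, -0.2, -0.4]
grip_width: 0.505
t=6.0s tcp [0.5103 0.1786 0.0684] azx 123.14 F [ 1.1 -0.2 -0.4] T [-0.012  0.027 -0.005] w 0.505
q [ 17.  20. -48. 106.  17.  61.  85.]
shift [-0.0004  0.0016  0.0284] turn [-0.18  0.   -0.36] shift after turn [-0.0005  0.0015  0.0284]
```

View pics/d4.png

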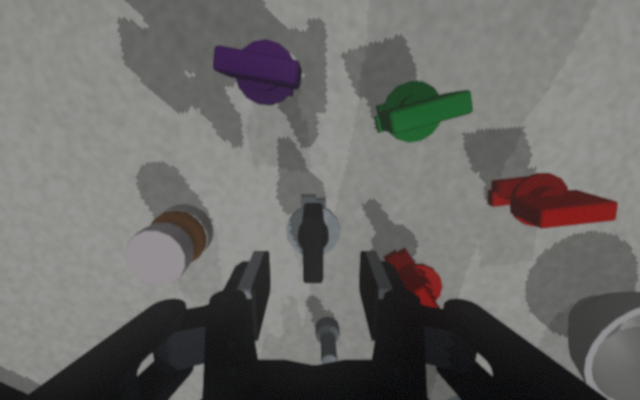

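```bash
python3 -m handwheel '[[[0,0.0005,0,-0.1,0,-0.2,0.62],[0,0.0005,0.004,-0.1,0,-0.2,0.62],[0,0.0005,0.008,0,0,0,0.62],[0,0,0.008,0,0,0,0.62],[0,0,0.006,0,0,0,0.62],[0,0,0.002,0,0,0,0.62],[0,0,0,0,0,0,0.62]]]';python3 go.py 0.5118 0.1791 0.040 123.5; python3 -c "
from station import robot
import cv2,numpy as np
s=robot.snapshot('wrist');cv2.imwrite('pics/d5.png',s['img']);np.savez('d5.npz',**s)"
```

```text
time_s: 6.8
tcp_pos: [0.513, 0.1798, 0.0396]
eef_rot: [[-0.553, 0.833, 0.003], [0.833, 0.553, 0.001], [-0.001, 0.003, -1.0]]
contact_force: [-1.3, 0.2, 0.4]
grip_width: 0.378
t=6.8s tcp [0.513  0.1798 0.0396] azx 123.55 F [-1.3  0.2  0.4] T [ 0.053  0.008 -0.04 ] w 0.378
q [ 16.  22. -47. 108.  19.  58.  84.]
shift [ 0.     -0.0014 -0.0004] turn [0.18 0.07 0.05] shift after turn [ 0.     -0.0014 -0.0004]
```

View pics/d5.png

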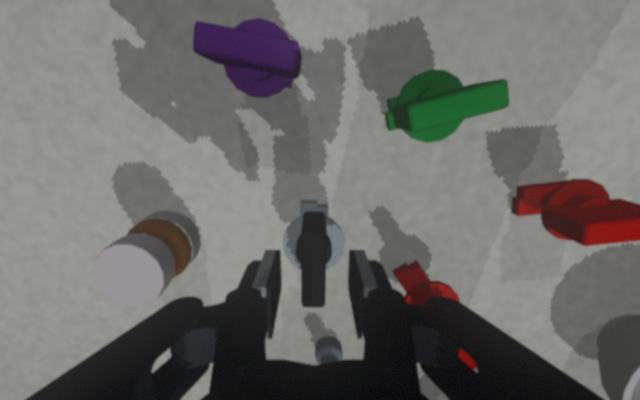

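```bash
python3 - <<'E'
import numpy as np,cv2
from h import *
s=np.load("d5.npz");im=s["img"]
g=im[200:320,280:350].max(2)
for v in (215,220,228,260,280,295,300,303,305,307,309):
    x=np.where(g[v-200,18:52]<48)[0]+298;print(v,(x.min(),x.max(),len(x)) if len(x) else 0,end=' | ')
print()
p=onz(s,313.5,306,0.0637);a=np.radians(33.5);print(p,p-0.021*np.array([np.cos(a),np.sin(a),0]))
cv2.imwrite("pics/d6.png",cv2.resize(im[190:330,240:390],None,fx=4,fy=4,interpolation=2))
E
```

```text
215 (np.int64(304), np.int64(323), 20) | 220 (np.int64(304), np.int64(324), 21) | 228 (np.int64(303), np.int64(324), 22) | 260 (np.int64(299), np.int64(326), 28) | 280 (np.int64(303), np.int64(323), 21) | 295 (np.int64(303), np.int64(323), 21) | 300 (np.int64(303), np.int64(323), 21) | 303 (np.int64(303), np.int64(323), 21) | 305 (np.int64(305), np.int64(321), 17) | 307 0 | 309 0 | 
[0.52926638 0.1914901  0.0637    ] [0.51175478 0.17989942 0.0637    ]
```

View pics/d6.png

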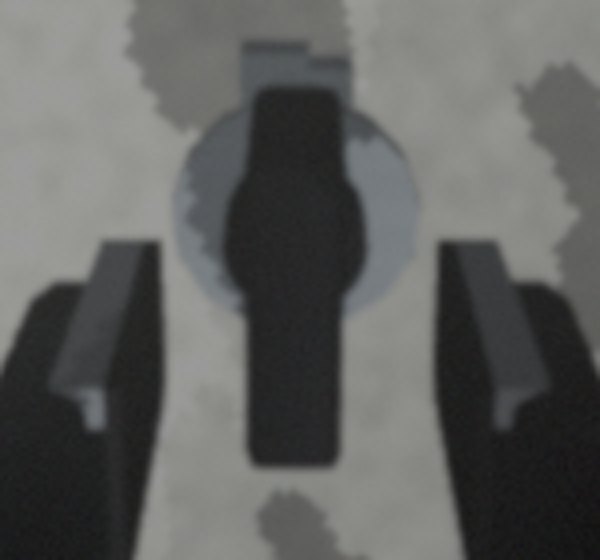

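Fingers straddle the wing evenly (pads at cols 280 and 350, wing 303–323). Closing now.

```bash
python3 -m handwheel '[[[0,-0.0008,0,0.1,0,0,0.62],[0,0,0,0,0,0,1],[0,0,0,0,0,0,1],[0,0,0,0,0,0,1],[0,0,0,0,0,0,1],[0,0,0,0,0,0,1]]]';python3 go.py 0.5118 0.1791 0.10 123.5; python3 -c "
from station import robot
import cv2,numpy as np
s=robot.snapshot('wrist');cv2.imwrite('pics/e1.png',s['img']);np.savez('e1.npz',**s)"
```

```text
time_s: 7.45
tcp_pos: [0.5127, 0.1795, 0.0405]
eef_rot: [[-0.553, 0.833, 0.003], [0.833, 0.553, -0.0], [-0.002, 0.002, -1.0]]
contact_force: [0.3, 0.8, -0.4]
grip_width: 0.092
t=7.5s tcp [0.5127 0.1795 0.0405] azx 123.55 F [ 0.3  0.8 -0.4] T [-0.063 -0.024  0.021] w 0.092
q [ 16.  22. -47. 108.  19.  58.  84.]
shift [ 0.0001 -0.0008 -0.0595] turn [0.13 0.1  0.05] shift after turn [ 0.0002 -0.001  -0.0595]
```

View pics/e1.png

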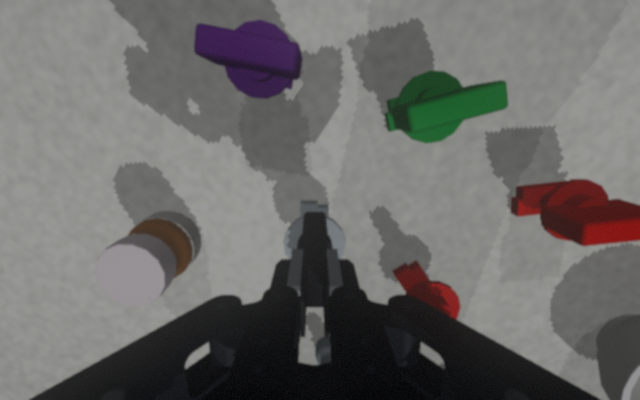

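```bash
python3 -m handwheel '[[[0,0,-0.01,0,0,0,1],[0,0,-0.02,0,0,0,1],[0,0,-0.02,0,0,0,1],[0,0,-0.02,0,0,0,1],[0,0,-0.02,0,0,0,1],[0,0,-0.01,0,0,0,1],[0,0,0,0,0,0,1]]]';python3 go.py 0.49 -0.06 0.15 107; python3 -c "
from station import robot
import cv2,numpy as np
s=robot.snapshot('wrist');cv2.imwrite('pics/e2.png',s['img']);np.savez('e2.npz',**s)
s=robot.snapshot('side');cv2.imwrite('pics/e2s.png',s['img'][90:330,150:450]);np.savez('e2s.npz',**s)"
```

```text
time_s: 8.2
tcp_pos: [0.5115, 0.18, 0.1468]
eef_rot: [[-0.554, 0.833, 0.002], [0.833, 0.554, 0.0], [-0.001, 0.002, -1.0]]
contact_force: [0.2, 0.8, -1.9]
grip_width: 0.085
t=8.2s tcp [0.5115 0.18   0.1468] azx 123.62 F [ 0.2  0.8 -1.9] T [0.017 0.033 0.04 ] w 0.085
q [ 20.  15. -50. 102.  13.  69.  90.]
shift [-0.1879 -0.1508 -0.0032] turn [ 0.1   0.05 16.62] shift after turn [-0.2232 -0.0908 -0.0032]
```

View pics/e2.png

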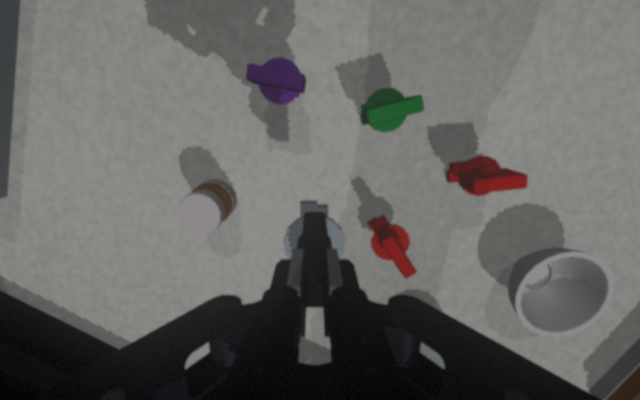

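View pics/e2s.png

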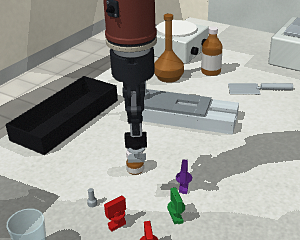

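```bash
python3 - <<'E'
import numpy as np
from h import *
S=np.load("a_side.npz");C=np.load("c1.npz");T=np.load("a_top.npz")
for nm,s,P in(("side",S,[(327.5,189.7),(349.2,191.7),(347.5,196.3),(325.8,193.3)]),("c1",C,[(66.9,173.1),(83.8,171.9),(97.7,215.4),(81.2,216.9)])):
    Q=np.array([onz(s,*p,0.046)[:2] for p in P]);print(nm,Q.round(4).tolist(),Q.mean(0).round(4))
    for i in range(4):
        d=Q[(i+1)%4]-Q[i];print("  edge %.4f az %.1f"%(np.hypot(*d),np.degrees(np.arctan2(d[1],d[0]))))
# foot long edges in c1 crop
f=lambda x,y:(x/2.6+10,y/2.6+70)
for a,b in(((66,220),(185,570)),((250,200),(350,555)),((150,270),(185,382)),((15,60),(66,218))):
    A=onz(C,*f(*a),.046);B=onz(C,*f(*b),.046);d=B-A;print("az %.1f"%np.degrees(np.arctan2(d[1],d[0])),A[:2].round(3),B[:2].round(3))
for n,p,z in(("rodtop side",(292,124),.24),("flask",(319,165),.03)):print(n,onz(S,*p,z))
for n,p,z in(("flask top",(415,155),.05),("reagent",(445,188),0.03)):print(n,onz(T,*p,z))
E
```

```text
side [[0.607, -0.1488], [0.5516, -0.1685], [0.5447, -0.1453], [0.6016, -0.1302]] [ 0.5762 -0.1482]
  edge 0.0588 az -160.4
  edge 0.0242 az 106.5
  edge 0.0590 az 14.9
  edge 0.0194 az -74.0
c1 [[0.5511, -0.1657], [0.5465, -0.1444], [0.6028, -0.1288], [0.608, -0.1504]] [ 0.5771 -0.1474]
  edge 0.0218 az 102.4
  edge 0.0584 az 15.5
  edge 0.0222 az -76.3
  edge 0.0589 az -164.9
az 14.7 [ 0.533 -0.203] [ 0.717 -0.155]
az 14.8 [ 0.51  -0.116] [ 0.695 -0.067]
az 14.3 [ 0.552 -0.165] [ 0.608 -0.15 ]
az 13.7 [ 0.462 -0.22 ] [ 0.532 -0.203]
rodtop side [ 0.67557121 -0.09267979  0.24      ]
flask [ 0.71576394 -0.28859568  0.03      ]
flask top [ 0.73850696 -0.32587342  0.05      ]
reagent [ 0.6315716  -0.41825339  0.03      ]
```

Two views agree: window at (0.577, -0.148), edges 58–59 × 22–24 mm (60 × 24 expected), slot azimuth about 14.8°. The grip holds the black bolt. Moving over the window.

```bash
python3 -m handwheel '[[[0,0,-0.002,0,0,5,1],[0,0,-0.002,0,0,5,1],[0,0,0,0,0,5,1],[0,0,0,0,0,4,1],[0,0,0,0,0,0,1]]]' >/dev/null; python3 go.py 0.577 -0.148 0.14 104.8
```

```text
t=8.8s tcp [0.5076 0.178  0.1431] azx 103.93 F [-1.1  0.3 -1.9] T [ 0.013 -0.046 -0.014] w 0.088
q [ 18.  15. -47. 102.  11.  69.  71.]
shift [-0.3332 -0.0111  0.0032] turn [-0.54 -0.01 -0.87] shift after turn [-0.3329 -0.0161  0.0031]
```

```bash
python3 -m handwheel '[[[-0.02,-0.001,0,-0.2,0,-0.3,1],[-0.04,-0.002,0,-0.2,0,-0.3,1],[-0.045,-0.002,0,-0.1,0,-0.2,1],[-0.045,-0.002,0,0,0,0,1],[-0.045,-0.002,0,0,0,0,1],[-0.045,-0.002,0,0,0,0,1],[-0.045,-0.002,0,0,0,0,1],[-0.03,-0.001,0,0,0,0,1],[-0.01,0,0,0,0,0,1],[0,0,0,0,0,0,1]]]'; python3 go.py 0.577 -0.148 0.12 104.8
```

```text
time_s: 9.8
tcp_pos: [0.5769, -0.15, 0.1328]
eef_rot: [[-0.282, 0.959, -0.013], [0.959, 0.282, 0.003], [0.006, -0.012, -1.0]]
contact_force: [0.6, 0.9, -2.3]
grip_width: 0.085
t=9.8s tcp [ 0.5769 -0.15    0.1328] azx 106.40 F [ 0.6  0.9 -2.3] T [ 0.025 -0.031 -0.014] w 0.085
q [ 40.  20. -37.  95.  13.  70. 107.]
shift [0.0018 0.0008 0.0128] turn [-0.67 -0.34  1.6 ] shift after turn [0.0019 0.0006 0.0128]
```

```bash
python3 -m handwheel '[[[0.001,0.0003,0.005,-0.3,-0.2,0.8,1],[0.001,0.0003,0.006,-0.3,-0.1,0.7,1],[0,0,0.003,0,0,0,1],[0,0,0,0,0,0,1]]]'>/dev/null; python3 go.py 0.577 -0.148 0.12 104.8;python3 -c "
from station import robot
import cv2,numpy as np
s=robot.snapshot('wrist');cv2.imwrite('pics/f1.png',s['img']);np.savez('f1.npz',**s)
s=robot.snapshot('side');cv2.imwrite('pics/f1s.png',cv2.resize(s['img'][110:240,250:410],None,fx=4.5,fy=4.5,interpolation=2));np.savez('f1s.npz',**s)"
```

```text
t=10.2s tcp [ 0.5757 -0.1415  0.1165] azx 105.25 F [ 0.1  0.8 -0.5] T [ 0.005  0.01  -0.012] w 0.089
q [ 40.  20. -37.  97.  13.  67. 105.]
shift [-0.0066 -0.0005 -0.0036] turn [-0.09 -0.17  0.45] shift after turn [-0.0066 -0.0004 -0.0035]
```

View pics/f1.png

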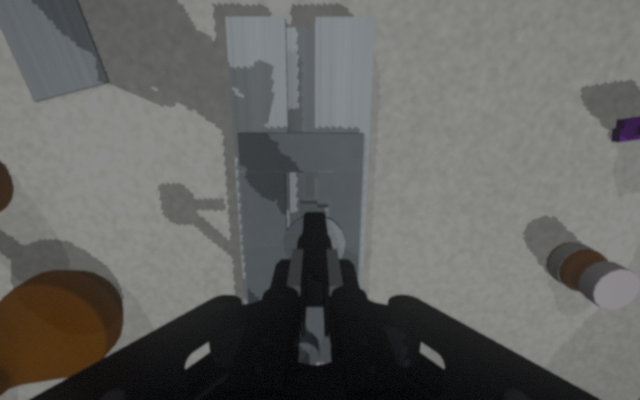

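View pics/f1s.png

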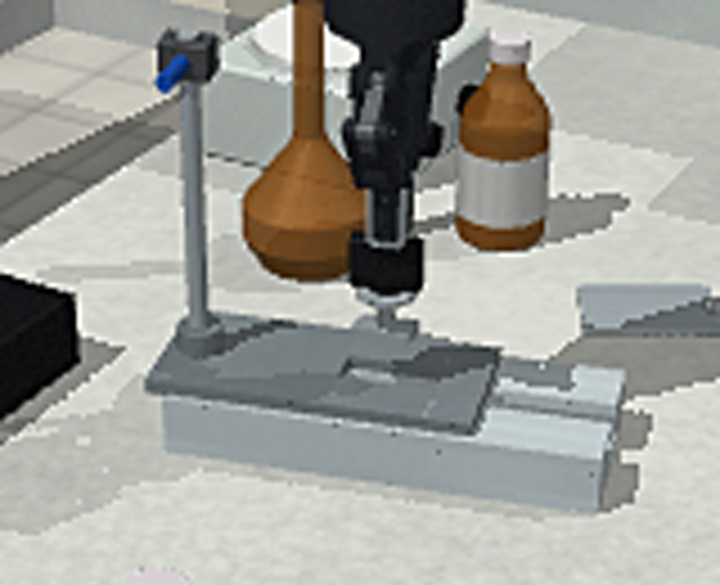

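```bash
python3 -m handwheel '[[[-0.0035,0,0,0,0,0.2,1],[-0.003,0,0,0,0,0.2,1],[0,0,0,0,0,0,1],[0,0,0,0,0,0,1]]]'>/dev/null; python3 go.py 0.577 -0.148 0.105 104.8;python3 -c "
from station import robot
import cv2,numpy as np
s=robot.snapshot('wrist');np.savez('f2.npz',**s)
cv2.imwrite('pics/f2.png',cv2.resize(s['img'][120:250,220:380],None,fx=4.8,fy=4.5,interpolation=2))"
```

```text
t=10.7s tcp [ 0.5787 -0.1486  0.118 ] azx 104.83 F [ 0.2 -0.5 -0.9] T [-0.044  0.015 -0.03 ] w 0.090
q [ 40.  21. -36.  96.  13.  67. 105.]
shift [ 0.001  -0.0015  0.013 ] turn [ 0.02 -0.09  0.03] shift after turn [ 0.001  -0.0015  0.013 ]
```

View pics/f2.png

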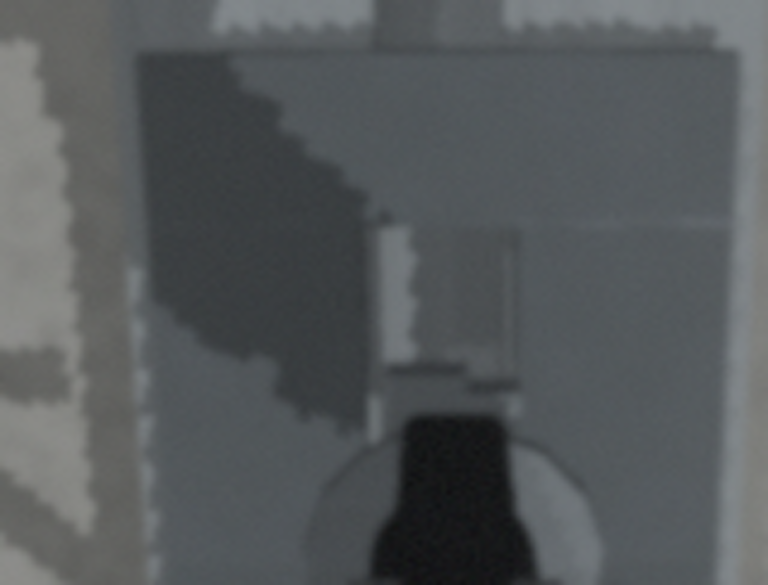

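```bash
cat > lat.py <<'E'
import numpy as np
from h import *
def L(s,p,z,az,o=(0.577,-0.148)):
    a=np.radians(az);X=onz(s,*p,z)[:2]-np.array(o);return round(1e3*(X@[np.cos(a),np.sin(a)]),2),round(1e3*(X@[-np.sin(a),np.cos(a)]),2)
E
python3 - <<'E'
from lat import *
s=np.load("f2.npz");f=lambda x,y:(x/4.8+220-0.4,y/4.5+120-.4)
az=14.8;tz=.118
print("head L,R (top z)",L(s,f(387,375),tz-.0325,az),L(s,f(520,390),tz-.0325,az), "as foot z",L(s,f(387,375),tz-.0405,az),L(s,f(520,390),tz-.0405,az))
print("head 2nd row",L(s,f(385,410),tz-.0325,az),L(s,f(515,410),tz-.0325,az))
print("win L",[L(s,f(x,y),.046,az) for x,y in((372,228),(370,320),(367,430))])
print("win R",[L(s,f(x,y),.046,az) for x,y in((518,232),(520,300),(521,370))])
print("foot L/R",[L(s,f(x,y),.046,az) for x,y in((137,55),(150,290),(160,580),(738,55),(728,300),(717,560))])
print("washer L/R",[L(s,f(x,y),tz-.0088,az) for x,y in((305,545),(601,545))],"wing far end",[L(s,f(x,y),tz+.0232,az) for x,y in((405,417),(503,417))])
print("slot far",[L(s,f(x,y),.038,az) for x,y in((373,45),(503,25))])
E
```

```text
head L,R (top z) (np.float64(-15.68), np.float64(-8.71)) (np.float64(-13.49), np.float64(8.68)) as foot z (np.float64(-13.43), np.float64(-9.06)) (np.float64(-11.15), np.float64(9.04))
head 2nd row (np.float64(-10.58), np.float64(-9.04)) (np.float64(-10.57), np.float64(8.06))
win L [(np.float64(-29.38), np.float64(-12.4)), (np.float64(-14.01), np.float64(-12.95)), (np.float64(5.11), np.float64(-13.73))]
win R [(np.float64(-28.7), np.float64(9.85)), (np.float64(-17.38), np.float64(10.29)), (np.float64(-5.4), np.float64(10.58))]
foot L/R [(np.float64(-56.83), np.float64(-46.59)), (np.float64(-19.11), np.float64(-46.79)), (np.float64(32.57), np.float64(-48.05)), (np.float64(-56.78), np.float64(41.98)), (np.float64(-17.35), np.float64(42.45)), (np.float64(28.92), np.float64(42.93))]
washer L/R [(np.float64(0.01), np.float64(-17.7)), (np.float64(0.06), np.float64(17.47))] wing far end [(np.float64(-26.98), np.float64(-4.64)), (np.float64(-26.98), np.float64(4.6))]
slot far [(np.float64(-57.92), np.float64(-12.2)), (np.float64(-61.06), np.float64(7.55))]
```

```bash
python3 - <<'E'
from lat import *
s=np.load("f2.npz");im=s["img"]
for v in (178,186,194):print(v,[(u,int(im[v,u].mean())) for u in list(range(290,308))+list(range(320,334))])
for v in (135,145):print(v,[(u,int(im[v,u].mean())) for u in list(range(244,254))+list(range(368,378))])
cv2.imwrite("pics/f3.png",cv2.resize(im[160:225,285:345],None,fx=9,fy=9,interpolation=0))
E
```

```text
178 [(290, 61), (291, 59), (292, 59), (293, 60), (294, 58), (295, 60), (296, 68), (297, 77), (298, 87), (299, 103), (300, 113), (301, 116), (302, 117), (303, 119), (304, 118), (305, 114), (306, 101), (307, 89), (320, 79), (321, 77), (322, 79), (323, 78), (324, 81), (325, 88), (326, 83), (327, 82), (328, 83), (329, 86), (330, 86), (331, 87), (332, 86), (333, 87)]
186 [(290, 58), (291, 59), (292, 60), (293, 59), (294, 58), (295, 57), (296, 64), (297, 75), (298, 86), (299, 100), (300, 112), (301, 116), (302, 116), (303, 118), (304, 116), (305, 109), (306, 99), (307, 87), (320, 79), (321, 79), (322, 77), (323, 78), (324, 78), (325, 85), (326, 84), (327, 79), (328, 83), (329, 85), (330, 87), (331, 87), (332, 87), (333, 88)]
194 [(290, 61), (291, 60), (292, 59), (293, 59), (294, 60), (295, 60), (296, 64), (297, 74), (298, 82), (299, 95), (300, 109), (301, 116), (302, 117), (303, 116), (304, 110), (305, 95), (306, 84), (307, 80), (320, 78), (321, 78), (322, 77), (323, 76), (324, 79), (325, 83), (326, 84), (327, 78), (328, 81), (329, 85), (330, 86), (331, 87), (332, 87), (333, 86)]
135 [(244, 94), (245, 94), (246, 91), (247, 86), (248, 75), (249, 68), (250, 65), (251, 62), (252, 63), (253, 62), (368, 88), (369, 88), (370, 89), (371, 90), (372, 92), (373, 100), (374, 114), (375, 127), (376, 131), (377, 132)]
145 [(244, 96), (245, 95), (246, 92), (247, 90), (248, 85), (249, 70), (250, 65), (251, 63), (252, 64), (253, 63), (368, 90), (369, 89), (370, 89), (371, 89), (372, 92), (373, 103), (374, 116), (375, 122), (376, 126), (377, 129)]
```

View pics/f3.png

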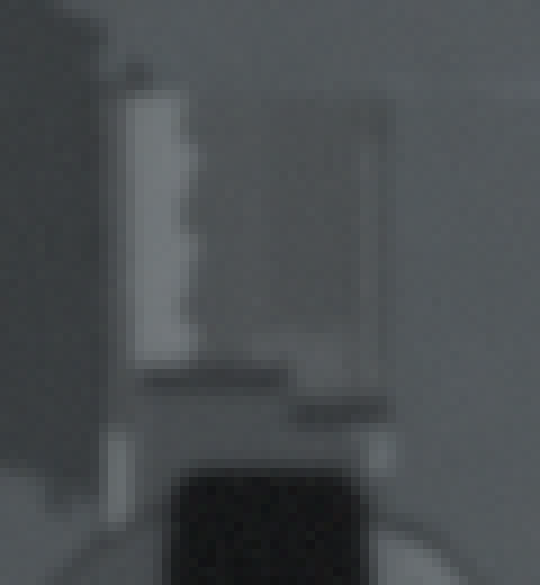

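```bash
python3 - <<'E'
from lat import *
s=np.load("f2.npz");az=14.8
for v in(178,186,194):
    l=L(s,(296.3,v),.046,az)[1];r=L(s,(327.5,v),.046,az)[1];print("win",l,r,"c %.2f w %.2f"%((l+r)/2,r-l),"slotR-10: %.2f"%(L(s,(324.6,v),.038,az)[1]-10))
for v in(135,145):
    l=L(s,(248.3,v),.046,az)[1];r=L(s,(373.3,v),.046,az)[1];print("foot",l,r,(l+r)/2)
# head: left edge col, right edge
for v in (204,206):print([(u,int(s["img"][v,u].mean())) for u in list(range(295,304))+list(range(322,332))])
E
```

```text
win -13.08 9.9 c -1.59 w 22.98 slotR-10: -1.97
win -13.18 9.96 c -1.61 w 23.14 slotR-10: -1.92
win -13.28 10.03 c -1.62 w 23.31 slotR-10: -1.86
foot -46.61 42.06 -2.2749999999999986
foot -47.02 42.41 -2.3050000000000033
[(295, 60), (296, 65), (297, 72), (298, 74), (299, 77), (300, 77), (301, 75), (302, 73), (303, 72), (322, 71), (323, 68), (324, 67), (325, 68), (326, 69), (327, 70), (328, 78), (329, 83), (330, 85), (331, 84)]
[(295, 59), (296, 65), (297, 75), (298, 77), (299, 76), (300, 79), (301, 79), (302, 76), (303, 75), (322, 60), (323, 58), (324, 64), (325, 63), (326, 67), (327, 71), (328, 77), (329, 83), (330, 85), (331, 85)]
```

```bash
python3 -m handwheel '[[[-0.0008,0,0.005,0,-0.1,0,1],[-0.0008,0,0.008,0,0,0,1],[0,0,0.008,0,0,0,1],[0,0,0.003,0,0,0,1],[0,0,0,0,0,0,1],[0,0,0,0,0,0,1]]]'>/dev/null; python3 go.py 0.5791 -0.1502 0.092 104.8;python3 -c "
from station import robot
import cv2,numpy as np
s=robot.snapshot('wrist');np.savez('f4.npz',**s)
cv2.imwrite('pics/f4.png',cv2.resize(s['img'][150:230,265:365],None,fx=7,fy=7,interpolation=2))"
```

```text
t=11.3s tcp [ 0.5784 -0.1502  0.0907] azx 104.82 F [ 0.1  0.4 -2. ] T [-0.025 -0.001 -0.002] w 0.087
q [ 39.  22. -36.  98.  14.  64. 104.]
shift [-0.0002  0.0007 -0.0013] turn [-0.06 -0.04  0.02] shift after turn [-0.0002  0.0007 -0.0013]
```

View pics/f4.png

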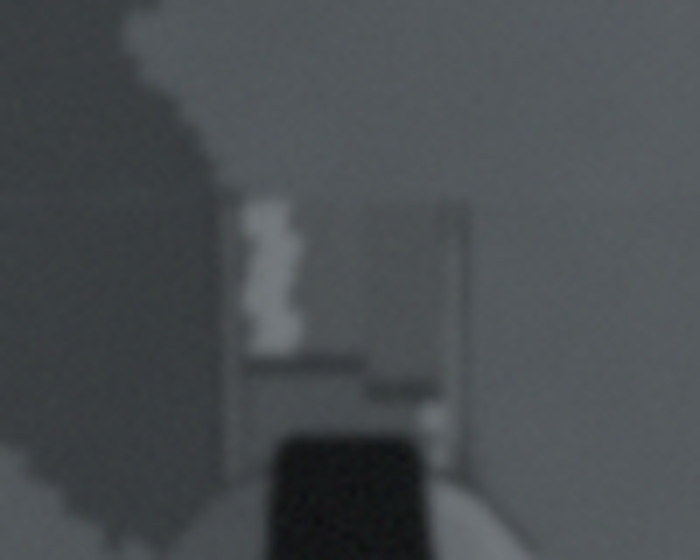

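Head (crop cols 245–443) sits centred between the window's edges (220 and 467) and the slot lips (243 and 445). Descending gently.

```bash
python3 -m handwheel '[[[0,0,0.003,0,0,0,1],[0,0,0.003,0,0,0,1],[0,0,0.002,0,0,0,1],[0,0,0,0,0,0,1]]]'; python3 go.py 0.5784 -0.1502 0.077 104.8;python3 -m handwheel '[[[0,0,0.002,0,0,0,1],[0,0,0.002,0,0,0,1],[0,0,0.002,0,0,0,1]]]'; python3 go.py 0.5784 -0.1502 0.077 104.8
```

```text
time_s: 11.8
tcp_pos: [0.5789, -0.1503, 0.0828]
eef_rot: [[-0.256, 0.967, -0.0], [0.967, 0.256, -0.0], [-0.0, -0.0, -1.0]]
contact_force: [0.5, -0.9, -2.1]
grip_width: 0.087
t=11.8s tcp [ 0.5789 -0.1503  0.0828] azx 104.82 F [ 0.5 -0.9 -2.1] T [ 0.005 -0.035 -0.068] w 0.087
q [ 39.  23. -36.  98.  15.  64. 104.]
shift [ 0.0002 -0.0004  0.0058] turn [-0.01  0.    0.02] shift after turn [ 0.0002 -0.0004  0.0058]
time_s: 12.1
tcp_pos: [0.5792, -0.1503, 0.0767]
eef_rot: [[-0.256, 0.967, 0.001], [0.967, 0.256, -0.0], [-0.0, 0.001, -1.0]]
contact_force: [-0.1, 0.4, -1.5]
grip_width: 0.094
t=12.1s tcp [ 0.5792 -0.1503  0.0767] azx 104.82 F [-0.1  0.4 -1.5] T [-0.056  0.01   0.001] w 0.094
q [ 39.  23. -36.  99.  15.  63. 104.]
shift [ 0.0003 -0.0007 -0.0003] turn [0.03 0.02 0.02] shift after turn [ 0.0003 -0.0007 -0.0003]
```

```bash
python3 -m handwheel '[[[0,0,0.002,0,0,0,1],[0,0,0.002,0,0,0,1],[0,0,0.001,0,0,0,1]]]'; python3 -m handwheel '[[[0,0,0.002,0,0,0,1],[0,0,0.002,0,0,0,1],[0,0,0.001,0,0,0,1]]]';  python3 go.py 0.5784 -0.1502 0.060 104.8;python3 -c "
from station import robot
import cv2,numpy as np
s=robot.snapshot('wrist');np.savez('f5.npz',**s)
cv2.imwrite('pics/f5.png',cv2.resize(s['img'][150:250,255:375],None,fx=6,fy=6,interpolation=2))"
```

```text
time_s: 12.4
tcp_pos: [0.579, -0.1503, 0.071]
eef_rot: [[-0.256, 0.967, 0.0], [0.967, 0.256, -0.0], [-0.0, 0.0, -1.0]]
contact_force: [0.8, -0.4, -1.4]
grip_width: 0.086
time_s: 12.7
tcp_pos: [0.579, -0.1503, 0.0656]
eef_rot: [[-0.256, 0.967, 0.0], [0.967, 0.256, -0.0], [-0.0, 0.0, -1.0]]
contact_force: [-0.0, -0.1, -1.5]
grip_width: 0.087
t=12.7s tcp [ 0.579  -0.1503  0.0656] azx 104.82 F [-0.  -0.1 -1.5] T [ 0.064  0.019 -0.011] w 0.087
q [ 39.  24. -35.  99.  15.  62. 103.]
shift [ 0.0003 -0.0006  0.0056] turn [0.01 0.01 0.02] shift after turn [ 0.0003 -0.0006  0.0056]
```

View pics/f5.png

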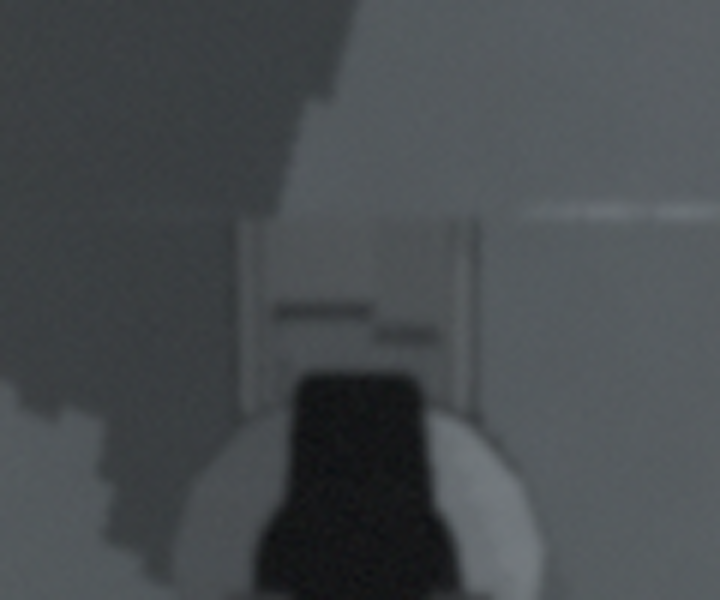

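Head is inside the slot with no contact force. Now down until the washer just touches the foot.

```bash
python3 -m handwheel '[[[0,0,0.002,0,0,0,1],[0,0,0.002,0,0,0,1],[0,0,0.001,0,0,0,1]]]'; for i in 1; do python3 -m handwheel '[[[0,0,0.0005,0,0,0,1],[0,0,0.0005,0,0,0,1]]]'; done;  python3 -m handwheel '[[[0,0,0.0006,0,0,0,1],[0,0,0.0003,0,0,0,1]]]'
```

```text
time_s: 13.05
tcp_pos: [0.5791, -0.1503, 0.0602]
eef_rot: [[-0.256, 0.967, 0.0], [0.967, 0.256, -0.0], [-0.0, 0.0, -1.0]]
contact_force: [1.0, 0.1, -0.9]
grip_width: 0.085
time_s: 13.25
tcp_pos: [0.579, -0.1503, 0.059]
eef_rot: [[-0.256, 0.967, 0.0], [0.967, 0.256, -0.0], [-0.0, 0.0, -1.0]]
contact_force: [0.6, 0.2, -1.5]
grip_width: 0.084
time_s: 13.45
tcp_pos: [0.5793, -0.1506, 0.0588]
eef_rot: [[-0.256, 0.967, 0.001], [0.967, 0.256, -0.001], [-0.001, 0.001, -1.0]]
contact_force: [-1.2, 0.1, 3.4]
grip_width: 0.086
```

```bash
cat > st.py <<'E'
from station import robot
import numpy as np
s=robot.get_state();R=s["eef_rot"]
print("t=%.1f"%s["time_s"],"az %.2f"%np.degrees(np.arctan2(R[1,0],R[0,0])),"tilt %.2f"%np.degrees(np.arccos(min(1,-R[2,2]))),"p",np.round(s["tcp_pos"]*1e3,1),"F",np.round(s["contact_force"],1),"T",np.round(s["torque"],3),"eff5-7",np.round(s["joint_efforts"][4:],3),"q7 %.1f"%s["joint_positions"][6],"w %.3f"%s["grip_width"])
E
python3 st.py; python3 -m handwheel '[[[0,0,0,0,0,0,1]]]'>/dev/null;python3 st.py;python3 -m handwheel '[[[0,0,0,0,0,5,1],[0,0,0,0,0,7,1],[0,0,0,0,0,7,1]]]'>/dev/null;python3 st.py;python3 -m handwheel '[[[0,0,0,0,0,7,1],[0,0,0,0,0,7,1],[0,0,0,0,0,7,1]]]'>/dev/null;python3 st.py
```

```text
t=13.4 az 104.81 tilt 0.06 p [ 579.3 -150.6   58.8] F [-1.2  0.1  3.4] T [ 0.109  0.455 -0.001] eff5-7 [ 0.201 -0.643 -0.001] q7 103.2 w 0.086
t=13.6 az 104.81 tilt 0.06 p [ 579.3 -150.5   58.9] F [-0.6 -0.1 -1.6] T [0.046 0.039 0.013] eff5-7 [ 0.041 -0.069 -0.007] q7 103.2 w 0.083
t=13.8 az 85.29 tilt 0.09 p [ 579.6 -150.4   58.8] F [ 0.9 -0.2 -0.7] T [-0.004  0.049  0.044] eff5-7 [0.301 0.033 2.557] q7 85.0 w 0.086
t=14.2 az 63.42 tilt 0.14 p [ 580.  -150.1   58.8] F [-0.2  0.3 -0.1] T [ 0.059 -0.044  0.035] eff5-7 [0.271 0.031 2.494] q7 64.5 w 0.086
```

```bash
python3 -m handwheel '[[[0,0,0,0,0,7,1],[0,0,0,0,0,7,1],[0,0,0,0,0,7,1]]]'>/dev/null;python3 st.py;python3 -m handwheel '[[[0,0,0,0,0,7,1],[0,0,0,0,0,6,1],[0,0,0,0,0,5,1]]]'>/dev/null;python3 st.py;python3 -m handwheel '[[[0,0,0,0,0,3,1],[0,0,0,0,0,2,1]]]'>/dev/null;python3 st.py;python3 -m handwheel '[[[0,0,0,0,0,0,1]]]'>/dev/null;python3 st.py
```

```text
t=14.4 az 41.55 tilt 0.24 p [ 580.8 -149.5   58.9] F [ 0.1  0.9 -1.2] T [ 0.063 -0.059 -0.016] eff5-7 [0.329 0.157 2.505] q7 44.0 w 0.087
t=14.8 az 22.75 tilt 0.34 p [ 581.7 -148.7   58.9] F [ 0.1  0.1 -0.5] T [ 0.045 -0.106 -0.008] eff5-7 [0.22  0.136 1.514] q7 26.3 w 0.086
t=14.9 az 17.44 tilt 0.38 p [ 582.  -148.3   58.7] F [ 1.1 -0.7  0.5] T [-0.054 -0.033 -0.008] eff5-7 [-0.005 -0.035  0.407] q7 21.2 w 0.090
t=15.1 az 17.42 tilt 0.39 p [ 582.1 -148.2   58.8] F [0.  0.  0.6] T [-0.057  0.095  0.014] eff5-7 [-0.171 -0.191 -0.632] q7 21.2 w 0.086
```

```bash
python3 go.py 0.5791 -0.1504 0.0589 17.4
```

```text
t=15.1s tcp [ 0.5821 -0.1482  0.0588] azx 17.42 F [0.  0.  0.6] T [-0.057  0.095  0.014] w 0.086
q [ 26.  22. -20. 100.   8.  59.  21.]
shift [-0.0035  0.0012 -0.0001] turn [ 0.04 -0.38  0.02] shift after turn [-0.0035  0.0012 -0.0001]
```

```bash
python3 -m handwheel '[[[-0.001,0.0004,0,0,-0.1,0,1],[-0.001,0.0004,0,0,-0.1,0,1],[-0.001,0.0004,0,0,-0.1,0,1],[0,0,0,0,-0.1,0,1]]]'>/dev/null;python3 st.py;python3 -m handwheel '[[[0,0,0,0,0,2,1],[0,0,0,0,0,2,1]]]'>/dev/null;python3 st.py;python3 -m handwheel '[[[0,0,0,0,0,1.5,1],[0,0,0,0,0,1.5,1]]]'>/dev/null;python3 st.py;python3 -m handwheel '[[[0,0,0,0,0,1.5,1],[0,0,0,0,0,1.5,1]]]'>/dev/null;python3 st.py
```

```text
t=15.4 az 17.64 tilt 0.06 p [ 580.2 -149.6   59. ] F [-0.5 -0.  -1.1] T [ 0.163 -0.005  0.006] eff5-7 [0.155 0.097 0.042] q7 21.4 w 0.084
t=15.7 az 13.59 tilt 0.07 p [ 580.4 -149.6   59.1] F [1.4 0.7 0.6] T [ 0.189 -0.296  0.005] eff5-7 [0.327 0.368 0.707] q7 17.6 w 0.090
t=15.8 az 10.44 tilt 0.09 p [ 580.7 -149.5   59.2] F [ 1.1  1.1 -0.2] T [ 0.275 -0.222  0.078] eff5-7 [0.351 0.335 0.485] q7 14.6 w 0.087
t=16.1 az 7.24 tilt 0.10 p [ 580.8 -149.3   59.2] F [ 1.3  0.3 -0.5] T [ 0.236 -0.287  0.101] eff5-7 [0.306 0.396 0.487] q7 11.6 w 0.084
```

Thread drag (~0.08–0.1 N m) is now felt: the head has stopped on the undercut wall near azimuth 12°. Checking by eye, then turning on by feel.

```bash
python3 -m handwheel '[[[-0.0005,0.0004,0.0003,0,-0.1,3,1],[-0.0005,0.0004,0,0,0,3,1],[0,0,0,0,0,3,1]]]'>/dev/null;python3 st.py;python3 -m handwheel '[[[0,0,0,0,0,3,1],[0,0,0,0,0,3,1],[0,0,0,0,0,3,1]]]'>/dev/null;python3 st.py;python3 -c "
from station import robot
import cv2,numpy as np
s=robot.snapshot('wrist');np.savez('g1.npz',**s)
cv2.imwrite('pics/g1.png',cv2.resize(s['img'][130:290,215:415],None,fx=4,fy=3.7,interpolation=2))"
```

```text
t=16.4 az -2.20 tilt 0.10 p [ 580.8 -149.5   59.2] F [ 1.7  1.3 -2.1] T [ 0.241 -0.31   0.118] eff5-7 [0.375 0.572 1.033] q7 2.7 w 0.089
t=16.6 az -11.71 tilt 0.14 p [ 581.2 -149.2   59.1] F [ 1.5  1.2 -0.7] T [ 0.17  -0.436  0.134] eff5-7 [0.343 0.637 0.993] q7 -6.3 w 0.084
```

View pics/g1.png

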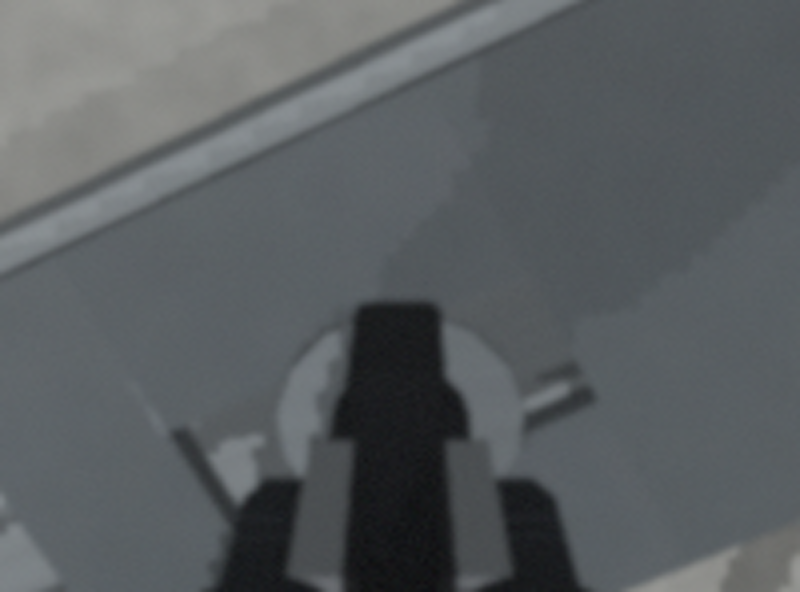

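```bash
for k in 1; do python3 -m handwheel '[[[-0.0003,0.0002,0,0,-0.1,4,1],[0,0,0,0,0,4,1],[0,0,0,0,0,3,1]]]'>/dev/null;python3 st.py;python3 -m handwheel '[[[0,0,0,0,0,3,1],[0,0,0,0,0,3,1]]]'>/dev/null;python3 st.py;python3 -m handwheel '[[[0,0,0,0,0,3,1],[0,0,0,0,0,3,1]]]'>/dev/null;python3 st.py; done
```

```text
t=17.0 az -23.17 tilt 0.12 p [ 581.4 -149.    59. ] F [ 1.8  1.  -1.8] T [ 0.188 -0.429  0.1  ] eff5-7 [0.328 0.702 0.721] q7 -17.1 w 0.088
t=17.2 az -29.36 tilt 0.13 p [ 581.5 -148.8   58.9] F [ 0.8  0.6 -0.8] T [ 0.115 -0.333  0.085] eff5-7 [0.296 0.497 0.958] q7 -23.0 w 0.089
t=17.4 az -35.55 tilt 0.14 p [ 581.7 -148.8   58.9] F [ 1.   0.1 -1. ] T [ 0.144 -0.344  0.099] eff5-7 [0.237 0.524 0.949] q7 -28.9 w 0.086
```

```bash
python3 -m handwheel '[[[0.0003,0.0003,0,0,-0.1,3,1],[0.0003,0.0003,0,0,0,3,1]]]'>/dev/null;python3 st.py;python3 -m handwheel '[[[0,0,0,0,0,3,1],[0,0,0,0,0,3,1]]]'>/dev/null;python3 st.py;python3 -m handwheel '[[[0,0,0,0,0,3,1],[0,0,0,0,0,3,1]]]'>/dev/null;python3 st.py;python3 -m handwheel '[[[0,0,0,0,0,3,1],[0,0,0,0,0,3,1]]]'>/dev/null;python3 st.py
```

```text
t=17.6 az -41.72 tilt 0.16 p [ 582.  -149.2   58.9] F [1.5 1.2 0.1] T [ 0.395 -0.331  0.068] eff5-7 [0.591 0.471 0.956] q7 -34.6 w 0.089
t=17.8 az -47.89 tilt 0.16 p [ 582.1 -149.    58.9] F [ 1.5 -0.  -1.6] T [ 0.049 -0.253  0.137] eff5-7 [0.184 0.504 0.945] q7 -40.4 w 0.087
t=18.0 az -54.08 tilt 0.15 p [ 582.2 -149.2   58.9] F [ 1.3  0.8 -0.2] T [ 0.091 -0.357  0.115] eff5-7 [0.179 0.485 0.933] q7 -46.3 w 0.086
t=18.2 az -60.26 tilt 0.13 p [ 582.3 -149.3   58.9] F [ 1.2 -0.2 -0.4] T [ 0.03  -0.333  0.118] eff5-7 [0.168 0.486 0.93 ] q7 -52.2 w 0.087
```

```bash
for k in a; do python3 -m handwheel '[[[0,0,0,0,0,3,1],[0,0,0,0,0,3,1]]]'>/dev/null;python3 st.py;python3 -m handwheel '[[[0,0,0,0,0,3,1],[0,0,0,0,0,3,1]]]'>/dev/null;python3 st.py;python3 -m handwheel '[[[0,0,0,0,0,3,1],[0,0,0,0,0,3,1]]]'>/dev/null;python3 st.py; done
```

```text
t=18.4 az -66.45 tilt 0.12 p [ 582.3 -149.5   58.8] F [ 1.4 -0.1 -0.9] T [ 0.036 -0.357  0.131] eff5-7 [0.16  0.461 0.932] q7 -58.0 w 0.081
t=18.6 az -72.64 tilt 0.11 p [ 582.4 -149.7   58.9] F [ 1.3  0.3 -0. ] T [ 0.09  -0.285  0.121] eff5-7 [0.155 0.452 0.928] q7 -63.9 w 0.089
t=18.8 az -78.83 tilt 0.10 p [ 582.4 -150.    58.8] F [ 2.  -0.1 -0.8] T [ 0.039 -0.296  0.15 ] eff5-7 [0.138 0.436 0.927] q7 -69.8 w 0.087
```

```bash
python3 -m handwheel '[[[0,0,0,0,0,3,1],[0,0,0,0,0,3,1]]]'>/dev/null;python3 st.py;python3 -m handwheel '[[[0,0,0,0,0,3,1],[0,0,0,0,0,3,1]]]'>/dev/null;python3 st.py;python3 -c "
from station import robot
import cv2,numpy as np
s=robot.snapshot('wrist');np.savez('g2.npz',**s)
cv2.imwrite('pics/g2.png',cv2.resize(s['img'][130:290,215:415],None,fx=4,fy=3.7,interpolation=2))"
```

```text
t=19.0 az -85.02 tilt 0.09 p [ 582.5 -150.2   58.8] F [ 1.9  0.6 -0.4] T [ 0.046 -0.245  0.192] eff5-7 [0.155 0.426 0.919] q7 -75.6 w 0.089
t=19.2 az -91.20 tilt 0.09 p [ 582.5 -150.4   58.8] F [ 1.2  1.1 -0.1] T [-0.005 -0.273  0.183] eff5-7 [0.145 0.403 0.919] q7 -81.5 w 0.086
```

View pics/g2.png

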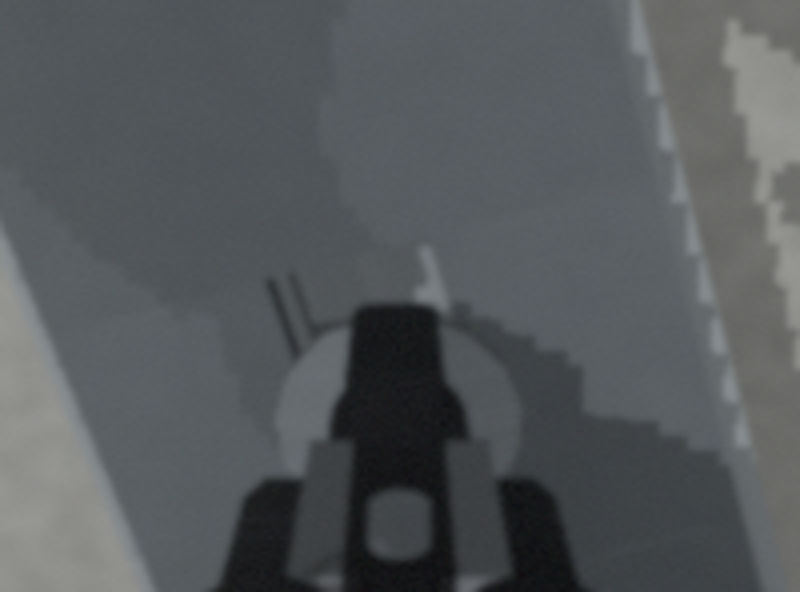

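```bash
cat > tq.py <<'E'
from station import robot
import numpy as np
a=[]
for i in range(8):
    robot.snapshot("top");s=robot.get_state();a.append(np.r_[s["torque"],s["contact_force"],s["joint_efforts"][6]])
a=np.array(a);R=s["eef_rot"]
print("t=%.1f az %.2f"%(s["time_s"],np.degrees(np.arctan2(R[1,0],R[0,0]))),"Tz",a[:,2].round(3),"mean %.3f"%a[:,2].mean(),"F",a[:,3:6].mean(0).round(1),"eff7 %.3f"%a[:,6].mean(),"z %.4f"%s["tcp_pos"][2])
E
python3 tq.py;python3 -m handwheel '[[[0,0,0,0,0,2,1],[0,0,0,0,0,2,1]]]'>/dev/null;python3 tq.py
```

```text
t=19.6 az -91.08 Tz [0.165 0.091 0.09  0.136 0.157 0.13  0.134 0.124] mean 0.128 F [ 1.1  0.4 -0.5] eff7 -0.303 z 0.0589
t=20.2 az -95.03 Tz [0.138 0.121 0.095 0.118 0.114 0.095 0.115 0.126] mean 0.115 F [ 1.  -0.3 -0.9] eff7 -0.176 z 0.0588
```

```bash
for k in a; do python3 -m handwheel '[[[0,0,0,0,0,2,1],[0,0,0,0,0,2,1]]]'>/dev/null;python3 tq.py;python3 -m handwheel '[[[0,0,0,0,0,2,1],[0,0,0,0,0,2,1]]]'>/dev/null;python3 tq.py;  python3 -m handwheel '[[[0,0,0,0,0,2,1],[0,0,0,0,0,2,1]]]'>/dev/null;python3 tq.py; done
```

```text
t=20.9 az -98.99 Tz [0.081 0.103 0.09  0.148 0.163 0.167 0.093 0.186] mean 0.129 F [ 1.  -0.2 -0.7] eff7 -0.179 z 0.0588
t=21.4 az -102.95 Tz [0.173 0.112 0.114 0.1   0.087 0.113 0.076 0.154] mean 0.116 F [ 1.1 -0.4 -0.6] eff7 -0.175 z 0.0589
t=22.1 az -106.91 Tz [0.124 0.111 0.098 0.099 0.072 0.134 0.127 0.15 ] mean 0.114 F [ 1.  -0.9 -0.6] eff7 -0.175 z 0.0589
```

```bash
for k in a; do python3 -m handwheel '[[[0,0,0,0,0,2,1],[0,0,0,0,0,2,1]]]'>/dev/null;python3 tq.py;python3 -m handwheel '[[[0,0,0,0,0,2,1],[0,0,0,0,0,2,1]]]'>/dev/null;python3 tq.py;  python3 -m handwheel '[[[0,0,0,0,0,2,1],[0,0,0,0,0,2,1]]]'>/dev/null;python3 tq.py; done; python3 st.py
```

```text
t=22.6 az -110.86 Tz [0.12  0.121 0.084 0.142 0.155 0.099 0.127 0.142] mean 0.124 F [ 0.8 -0.8 -0.1] eff7 -0.180 z 0.0588
t=23.2 az -114.82 Tz [0.121 0.111 0.073 0.142 0.099 0.197 0.156 0.101] mean 0.125 F [ 0.8 -1.1 -0.6] eff7 -0.178 z 0.0588
t=23.9 az -118.78 Tz [0.118 0.147 0.088 0.098 0.126 0.064 0.141 0.149] mean 0.116 F [ 0.9 -1.3 -0.7] eff7 -0.176 z 0.0589
t=23.9 az -118.78 tilt 0.09 p [ 582.3 -151.1   58.9] F [ 0.5 -1.5 -0.9] T [-0.262 -0.212  0.149] eff5-7 [-0.454  0.335 -0.119] q7 -107.5 w 0.092
```

```bash
for k in a; do python3 -m handwheel '[[[0,0,0,0,0,2,1],[0,0,0,0,0,2,1]]]'>/dev/null;python3 tq.py;python3 -m handwheel '[[[0,0,0,0,0,2,1],[0,0,0,0,0,2,1]]]'>/dev/null;python3 tq.py; done; python3 st.py;python3 -c "
from station import robot
import cv2,numpy as np
s=robot.snapshot('wrist');np.savez('g3.npz',**s)
cv2.imwrite('pics/g3.png',cv2.resize(s['img'][130:290,215:415],None,fx=4,fy=3.7,interpolation=2))
s=robot.snapshot('side');cv2.imwrite('pics/g3s.png',cv2.resize(s['img'][110:240,250:410],None,fx=4.5,fy=4.5,interpolation=2))"
```

```text
t=24.4 az -122.74 Tz [0.097 0.132 0.102 0.097 0.151 0.107 0.134 0.156] mean 0.122 F [ 0.8 -2.1 -0.4] eff7 -0.172 z 0.0588
t=25.1 az -126.70 Tz [0.086 0.077 0.113 0.101 0.115 0.165 0.076 0.09 ] mean 0.103 F [ 0.4 -1.7 -0.3] eff7 -0.174 z 0.0588
t=25.1 az -126.70 tilt 0.08 p [ 582.2 -151.3   58.8] F [ 0.6 -1.7 -0.2] T [-0.404 -0.075  0.09 ] eff5-7 [-0.582  0.308 -0.119] q7 -115.0 w 0.088
```

View pics/g3.png

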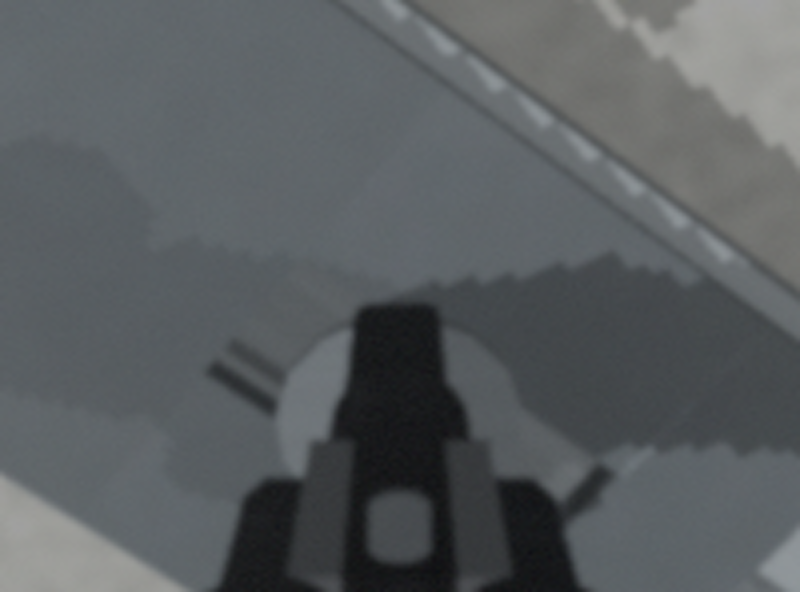

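View pics/g3s.png

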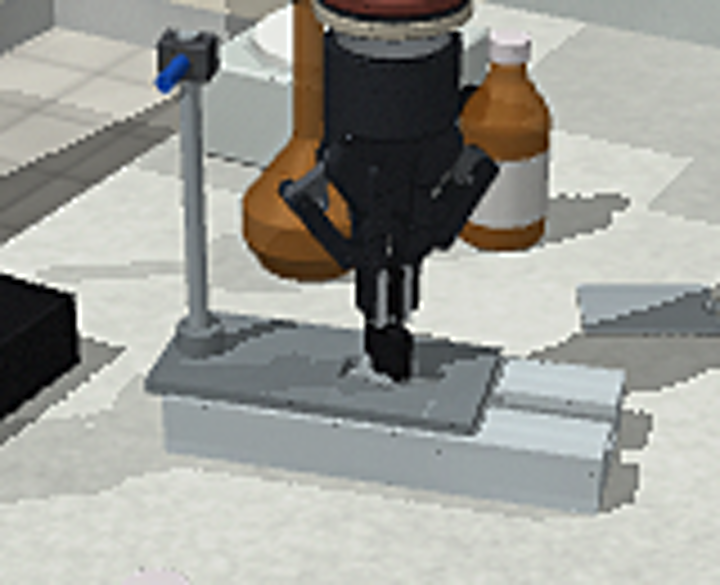

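```bash
python3 - <<'E'
import numpy as np,cv2
o=[]
for n in("e1","f5","g1","g2","g3"):
    im=np.load(n+".npz")["img"]
    o.append(cv2.resize(im[240:320,275:355],None,fx=1.9*1,fy=4,interpolation=2))
    b=im[240:310,300:330].mean(2); m=(b>55).astype(np.uint8)
    k,l,st,c=cv2.connectedComponentsWithStats(m)
    print(n,[(s.tolist(),cc.round(1).tolist()) for s,cc in zip(st[1:],c[1:]) if s[4]>40])
cv2.imwrite("pics/g4.png",np.hstack(o))
E
```

```text
e1 [([5, 66, 19, 4, 72], [14.2, 67.6])]
f5 [([6, 67, 17, 3, 49], [14.0, 68.0])]
g1 [([0, 9, 3, 35, 68], [0.6, 22.0]), ([27, 9, 3, 43, 82], [28.4, 24.8])]
g2 [([27, 10, 3, 27, 50], [28.4, 20.2]), ([7, 23, 15, 18, 244], [14.1, 31.5]), ([6, 67, 18, 3, 52], [14.5, 68.0])]
g3 [([7, 23, 16, 19, 267], [14.3, 32.0]), ([6, 67, 18, 3, 52], [14.5, 68.0])]
```

View pics/g4.png

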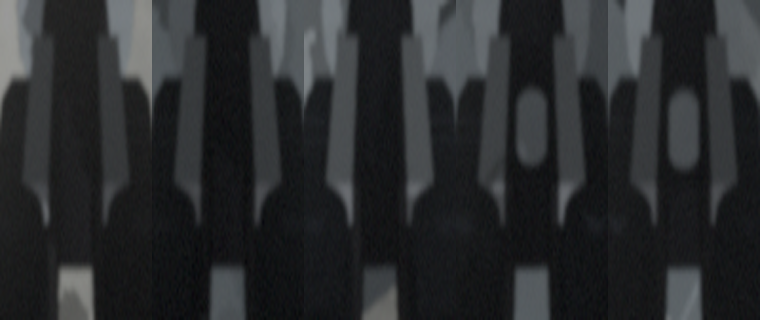

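```bash
for k in a; do python3 -m handwheel '[[[0,0,0,0,0,2,1],[0,0,0,0,0,2,1]]]'>/dev/null;python3 tq.py;python3 -m handwheel '[[[0,0,0,0,0,2,1],[0,0,0,0,0,2,1]]]'>/dev/null;python3 tq.py; done; python3 st.py
```

```text
t=25.8 az -130.68 Tz [0.106 0.127 0.096 0.135 0.103 0.159 0.147 0.159] mean 0.129 F [ 0.8 -2.3 -0.7] eff7 -0.182 z 0.0588
t=26.4 az -134.64 Tz [0.072 0.075 0.155 0.135 0.132 0.158 0.178 0.156] mean 0.132 F [ 1.  -2.6 -0.8] eff7 -0.200 z 0.0588
t=26.4 az -134.64 tilt 0.08 p [ 582.1 -151.5   58.8] F [ 1.1 -2.1 -0.8] T [-0.579 -0.136  0.156] eff5-7 [-0.808  0.477 -0.153] q7 -122.5 w 0.083
```

Joint-7 holding effort has begun to rise (−0.175 → −0.200): the knob is coming tight. Smaller steps now.

```bash
for k in a; do python3 -m handwheel '[[[0,0,0,0,0,1.5,1],[0,0,0,0,0,1.5,1]]]'>/dev/null;python3 tq.py;python3 -m handwheel '[[[0,0,0,0,0,1.5,1],[0,0,0,0,0,1.5,1]]]'>/dev/null;python3 tq.py; done; python3 st.py
```

```text
t=26.9 az -137.66 Tz [0.137 0.167 0.145 0.127 0.081 0.157 0.142 0.219] mean 0.147 F [ 0.2 -2.9 -0.7] eff7 -0.194 z 0.0588
t=27.6 az -140.70 Tz [0.217 0.142 0.104 0.147 0.152 0.191 0.198 0.213] mean 0.170 F [ 0.2 -2.7 -0.8] eff7 -0.215 z 0.0588
t=27.6 az -140.70 tilt 0.08 p [ 582.1 -151.6   58.8] F [ 0.1 -2.5  0.2] T [-0.655 -0.073  0.213] eff5-7 [-0.936  0.356 -0.175] q7 -128.2 w 0.090
```

```bash
for k in a; do python3 -m handwheel '[[[0,0,0,0,0,1.5,1],[0,0,0,0,0,1.5,1]]]'>/dev/null;python3 tq.py;python3 -m handwheel '[[[0,0,0,0,0,1.5,1],[0,0,0,0,0,1.5,1]]]'>/dev/null;python3 tq.py; done; python3 st.py
```

```text
t=28.1 az -143.74 Tz [0.183 0.169 0.172 0.171 0.158 0.21  0.152 0.255] mean 0.184 F [ 0.2 -3.  -1. ] eff7 -0.235 z 0.0587
t=28.8 az -146.78 Tz [0.208 0.222 0.168 0.169 0.161 0.181 0.164 0.232] mean 0.188 F [ 0.2 -3.4 -0.4] eff7 -0.238 z 0.0588
t=28.8 az -146.78 tilt 0.07 p [ 582.  -151.7   58.8] F [-0.3 -3.5 -0.6] T [-0.718  0.008  0.232] eff5-7 [-1.085  0.224 -0.199] q7 -133.9 w 0.085
```

```bash
python3 -c "
from station import robot
import cv2,numpy as np
s=robot.snapshot('wrist');np.savez('g5.npz',**s)
a=np.load('g3.npz')['img']
cv2.imwrite('pics/g5.png',np.hstack([cv2.resize(x[190:320,265:365],None,fx=3.9,fy=4,interpolation=2) for x in(a,s['img'])]))"
```

```text
(no output)
```

View pics/g5.png

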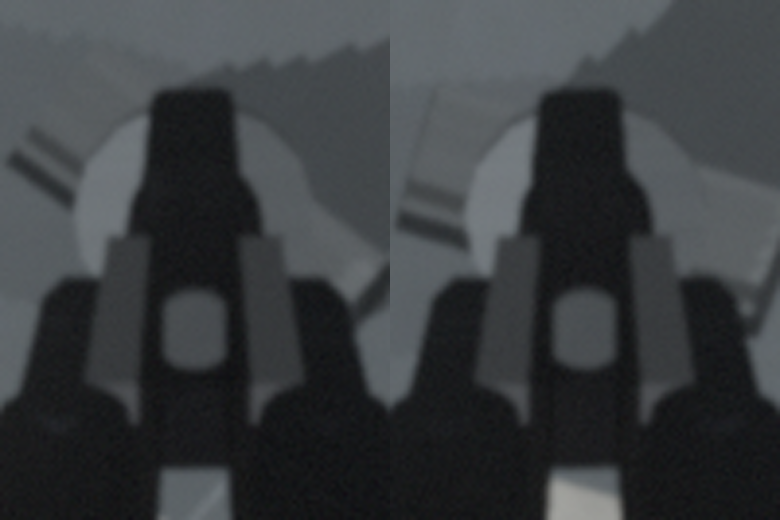

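No slip in the pads (the wing is still square between them). A little further.

```bash
for k in a; do python3 -m handwheel '[[[0,0,0,0,0,1.5,1],[0,0,0,0,0,1.5,1]]]';python3 tq.py; done; python3 st.py
```

```text
time_s: 29.0
tcp_pos: [0.5819, -0.1518, 0.0588]
eef_rot: [[-0.866, -0.501, 0.001], [-0.501, 0.866, -0.0], [-0.001, -0.001, -1.0]]
contact_force: [-0.2, -3.6, -0.8]
grip_width: 0.082
t=29.4 az -149.82 Tz [0.212 0.2   0.191 0.259 0.249 0.231 0.203 0.227] mean 0.222 F [-0.2 -3.2 -0.5] eff7 -0.257 z 0.0588
t=29.4 az -149.82 tilt 0.07 p [ 581.9 -151.8   58.8] F [-0.2 -2.4 -1.1] T [-0.696  0.097  0.227] eff5-7 [-1.145  0.146 -0.217] q7 -136.8 w 0.087
```

Torque is 0.22 N m held, against a baseline drag near 0.12, about 20° past onset: snug. Releasing.

```bash
python3 -m handwheel '[[[0,0,0,0,0,0,0.9],[0,0,0,0,0,0,0.7],[0,0,0,0,0,0,0.55],[0,0,0,0,0,0,0.55],[0,0,0,0,0,0,0.55]]]';python3 st.py; python3 -m handwheel '[[[0,0,-0.005,0,0,0,0.55],[0,0,-0.015,0,0,0,0.55],[0,0,-0.02,0,0,0,0.55],[0,0,-0.02,0,0,0,0.55],[0,0,-0.02,0,0,0,0.55],[0,0,0,0,0,0,0.55],[0,0,0,0,0,0,0.55]]]'; python3 st.py; python3 -c "
from station import robot
import cv2,numpy as np
s=robot.snapshot('wrist');np.savez('i1.npz',**s);cv2.imwrite('pics/i1.png',s['img'])
s=robot.snapshot('side');np.savez('i1s.npz',**s);cv2.imwrite('pics/i1s.png',s['img'])"
```

```text
time_s: 29.9
tcp_pos: [0.5824, -0.1489, 0.0588]
eef_rot: [[-0.864, -0.504, 0.001], [-0.504, 0.864, 0.003], [-0.003, 0.002, -1.0]]
contact_force: [-0.3, 0.0, -0.3]
grip_width: 0.452
t=29.9 az -149.74 tilt 0.19 p [ 582.4 -148.9   58.8] F [-0.3  0.  -0.3] T [-0.    -0.024 -0.002] eff5-7 [-0.002 -0.001 -0.001] q7 -136.8 w 0.452
time_s: 30.6
tcp_pos: [0.5831, -0.1487, 0.1477]
eef_rot: [[-0.864, -0.504, 0.005], [-0.504, 0.864, 0.003], [-0.006, 0.0, -1.0]]
contact_force: [0.2, -0.5, -0.3]
grip_width: 0.45
t=30.6 az -149.73 tilt 0.33 p [ 583.1 -148.7  147.7] F [ 0.2 -0.5 -0.3] T [-0.039 -0.02   0.031] eff5-7 [ 0.009  0.016 -0.005] q7 -137.5 w 0.450
```

View pics/i1.png

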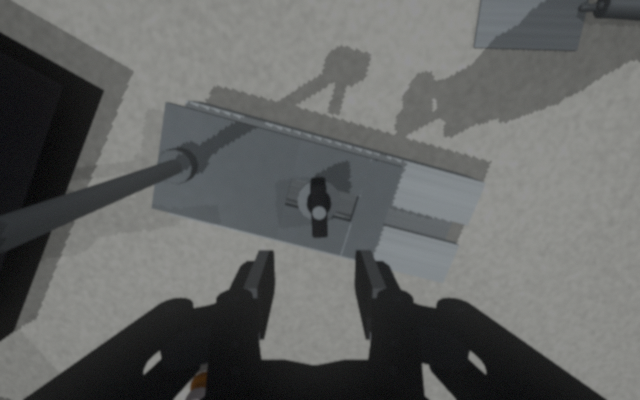

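View pics/i1s.png

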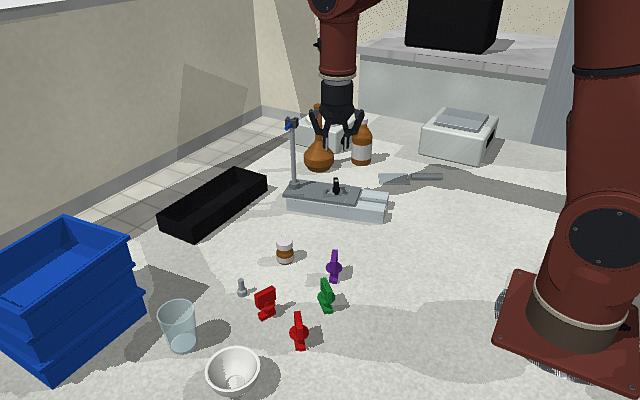

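Released, bolt upright, bystanders in place. The clamp estimate (8–17 N) has only thin margin on the low side, and a side load muddied the torque baseline. There is time to regrip centred and check the breakaway torque.

```bash
python3 - <<'E'
import numpy as np,cv2
from h import *
s=np.load("i1.npz");im=s["img"]
sub=im[165:245,290:350];m=(sub.max(2)<45).astype(np.uint8)
n,l,st,c=cv2.connectedComponentsWithStats(m);k=1+np.argmax(st[1:,4]);print(st[k])
for v in range(178,240,6):
    x=np.where(l[v-165]==k)[0]+290;print(v,x.min() if len(x) else 0,x.max() if len(x) else 0,end='|')
cv2.imwrite("pics/i2.png",cv2.resize(im[165:245,270:370],None,fx=7,fy=7,interpolation=2))
A=onz(s,319,183,.082);B=onz(s,319.5,236,.082);print(A,B,"len",np.linalg.norm(A-B),"az",np.degrees(np.arctan2(*(B-A)[[1,0]])))
a=np.radians(14.8);
print("shank top",onz(s,319.5,212,.083))
E
python3 go.py 0.5819 -0.1518 0.0625 -149.7
```

```text
[ 18  12  22  34 508]
178 314 324|184 311 324|190 311 324|196 309 328|202 308 329|208 309 328|214 0 0|220 0 0|226 0 0|232 0 0|238 0 0|[ 0.59142191 -0.16846619  0.082     ] [ 0.57040334 -0.13345275  0.082     ] len 0.04083774563449711 az 120.97639017673195
shank top [ 0.58019362 -0.1500753   0.083     ]
t=30.7s tcp [ 0.583  -0.1487  0.1471] azx -149.73 F [-0.3 -0.1  0. ] T [-0.008  0.017  0.015] w 0.449
q [   3.   16.    8.   96.   -3.   68. -137.]
shift [ 0.0029 -0.0022  0.0845] turn [ 0.04  0.3  -0.03] shift after turn [ 0.0025 -0.0021  0.0846]
```

View pics/i2.png

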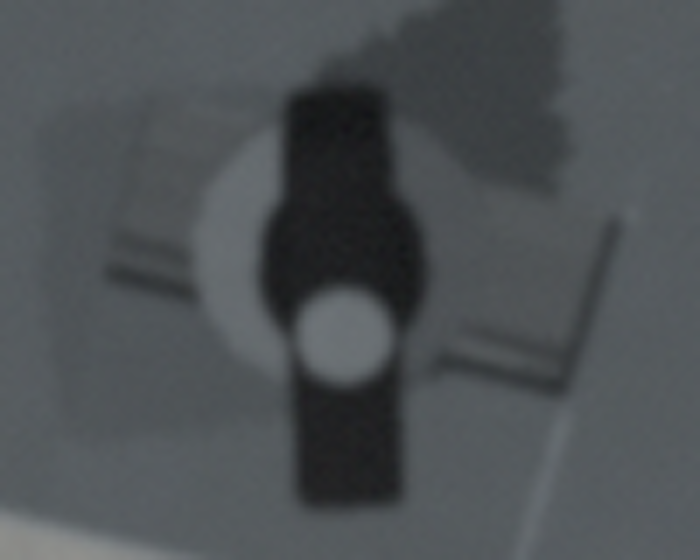

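```bash
python3 -m handwheel '[[[0.001,-0.001,0.015,0,0.1,-0.8,0.55],[0.001,-0.001,0.02,0,0.1,-0.8,0.55],[0,0,0.02,0,0.1,0,0.55],[0,0,0.015,0,0,0,0.55],[0,0,0.003,0,0,0,0.55],[0,0,0,0,0,0,0.55]]]'>/dev/null;python3 go.py 0.581 -0.151 0.060 -148
```

```text
t=31.3s tcp [ 0.5778 -0.151   0.0627] azx -147.87 F [-0.3  0.5  0.8] T [-0.051 -0.01   0.02 ] w 0.451
q [   4.   20.    8.  101.   -3.   60. -135.]
shift [-0.0027 -0.0017  0.0026] turn [ 0.39 -0.46  0.13] shift after turn [-0.0027 -0.0017  0.0027]
```

```bash
python3 -m handwheel '[[[-0.0012,-0.0008,0.001,0.2,-0.2,0,0.55],[-0.0012,-0.0007,0.001,0.2,-0.2,0,0.55],[0,0,0,0,0,0,0.55]]]'>/dev/null;python3 go.py 0.581 -0.151 0.060 -148;python3 -c "
from station import robot
import cv2,numpy as np
s=robot.snapshot('wrist');cv2.imwrite('pics/j1.png',cv2.resize(s['img'][170:320,240:390],None,fx=4,fy=4,interpolation=2))"
```

```text
t=31.6s tcp [ 0.5812 -0.1512  0.061 ] azx -147.85 F [-1.3 -0.6  0.2] T [-0.005 -0.009 -0.028] w 0.446
q [   4.   20.    8.  101.   -3.   59. -135.]
shift [0.     0.0002 0.001 ] turn [-0.07 -0.    0.15] shift after turn [0.     0.0002 0.001 ]
```

View pics/j1.png

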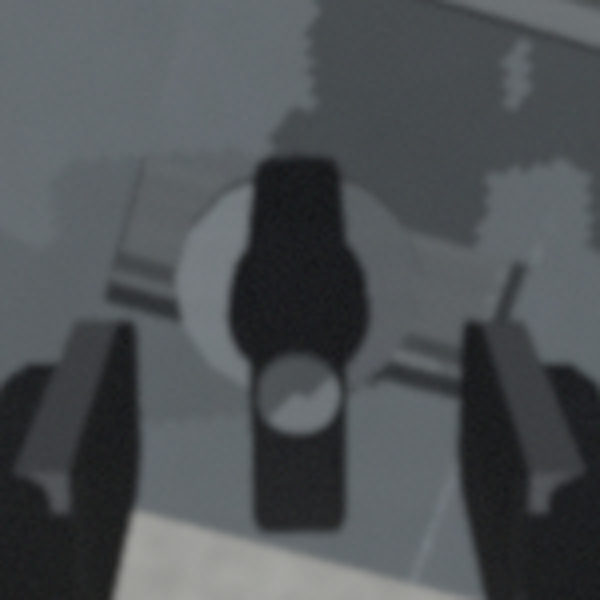

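```bash
python3 -m handwheel '[[[0,0,0,0,0,0,0.8],[0,0,0,0,0,0,1],[0,0,0,0,0,0,1],[0,0,0,0,0,0,1],[0,0,0,0,0,0,1]]]'>/dev/null;python3 st.py;python3 tq.py;for i in 1; do python3 -m handwheel '[[[0,0,0,0,0,1,1],[0,0,0,0,0,1,1]]]'>/dev/null;python3 tq.py; python3 -m handwheel '[[[0,0,0,0,0,1,1]]]'>/dev/null;python3 tq.py; done
```

```text
t=32.1 az -147.85 tilt 0.20 p [ 582.1 -151.4   62.6] F [0.7 0.2 0.4] T [ 0.017 -0.021 -0.012] eff5-7 [ 0.018 -0.019  0.   ] q7 -135.1 w 0.003
t=32.5 az -147.85 Tz [ 0.047  0.002 -0.023  0.004 -0.004 -0.007 -0.034 -0.038] mean -0.007 F [ 0.3 -0.2 -0. ] eff7 0.000 z 0.0625
t=33.1 az -149.88 Tz [ 0.011 -0.018 -0.041  0.018 -0.001  0.044 -0.004 -0.   ] mean 0.001 F [-0.3 -0.1 -0.1] eff7 -0.032 z 0.0625
t=33.6 az -150.87 Tz [-0.016 -0.011 -0.04   0.053  0.034 -0.002  0.025 -0.043] mean 0.000 F [ 0.2  0.2 -0.2] eff7 -0.004 z 0.0625
```

The grip closed to 0.003, so nothing is between the pads. Looking.

```bash
python3 -c "
from station import robot
import cv2,numpy as np
s=robot.snapshot('wrist');cv2.imwrite('pics/k1.png',s['img'])
s=robot.snapshot('side');cv2.imwrite('pics/k1s.png',cv2.resize(s['img'][110:240,250:410],None,fx=4.5,fy=4.5,interpolation=2))"
```

```text
(no output)
```

View pics/k1.png

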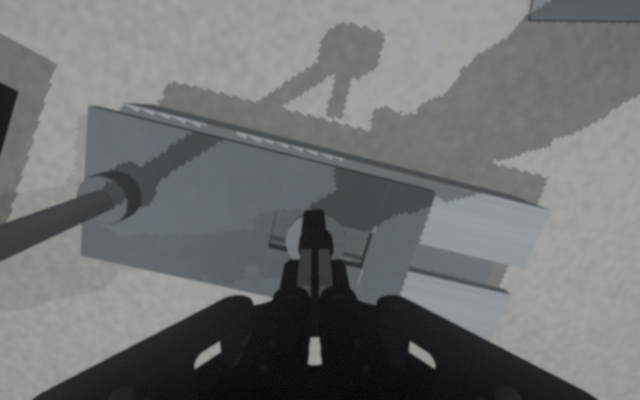

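View pics/k1s.png

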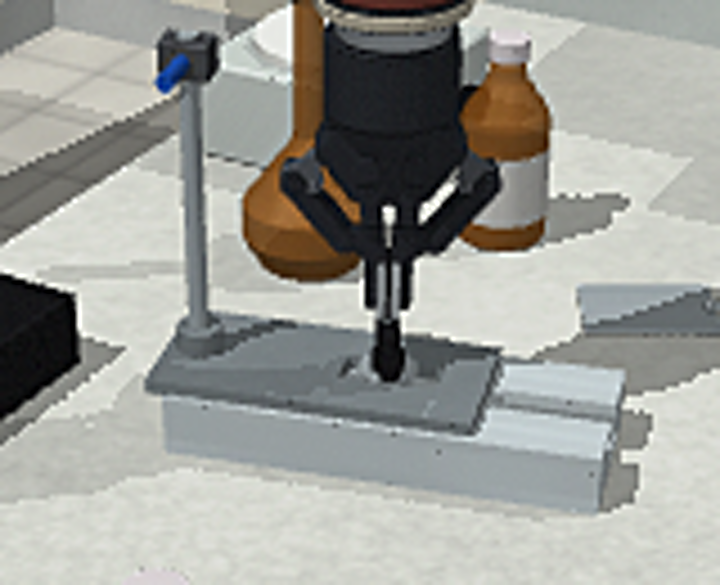

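```bash
python3 st.py; python3 -c "
import cv2
a=cv2.imread('pics/k1.png');cv2.imwrite('pics/k2.png',cv2.resize(a[190:350,240:390],None,fx=4,fy=3.7,interpolation=2))"
```

```text
t=33.8 az -150.87 tilt 0.19 p [ 582.1 -151.3   62.5] F [-0.7 -1.   0.6] T [ 0.036 -0.027 -0.013] eff5-7 [ 0.018 -0.018  0.001] q7 -137.9 w 0.002
```

View pics/k2.png

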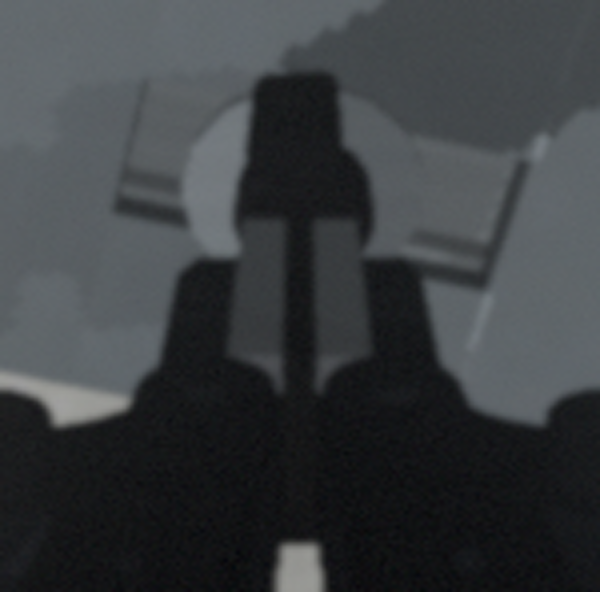

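```bash
python3 - <<'E'
import numpy as np,cv2
from h import *
s=np.load("i1s.npz");a=s["img"][160:215,300:375]
cv2.imwrite("pics/k3.png",cv2.resize(a,None,fx=9,fy=9,interpolation=2))
for z in (.046,.05,.066,.082,.090,.1):print(z,np.round(proj(s,[.581,-.151,z]),1))
w=np.load("i1.npz")
for z in (.05,.066,.082,.086,.090,.1):print(z,np.round(proj(w,[.581,-.151,z]),1))
E
```

```text
0.046 [336.4 191.8]
0.05 [336.4 190.5]
0.066 [336.5 185.3]
0.082 [336.6 180. ]
0.09 [336.6 177.4]
0.1 [336.7 174. ]
0.05 [318.9 198.8]
0.066 [319.  204.1]
0.082 [319.2 210. ]
0.086 [319.2 211.6]
0.09 [319.3 213.3]
0.1 [319.4 217.7]
```

View pics/k3.png

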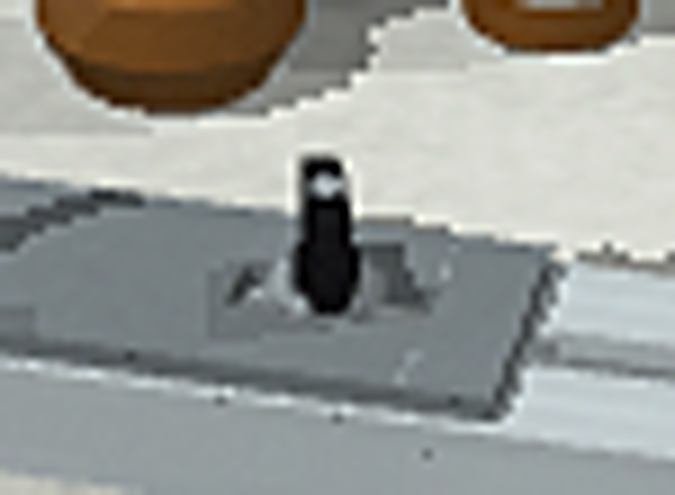

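The pads closed just above the wing: at TCP z 0.0625 they slid off its top edge. Their effective ends sit about 20 mm behind the reported TCP. No force or torque was felt. I'll reopen, go lower (the first grip was at 0.0588) and regrip.

```bash
python3 -m handwheel '[[[0,0,0,0,0,0,0.55],[0,0,0,0,0,0,0.55],[0,0,0,0,0,0,0.55],[0,0,0,0,0,-1.5,0.55],[0,0,0,0,0,-1.5,0.55],[0,0,0,0,0,0,0.55]]]'>/dev/null;python3 go.py 0.5815 -0.1515 0.057 -147.9;python3 -c "
from station import robot
import cv2,numpy as np
s=robot.snapshot('wrist');cv2.imwrite('pics/l1.png',cv2.resize(s['img'][170:320,240:390],None,fx=4,fy=4,interpolation=2))"
```

```text
t=34.4s tcp [ 0.582  -0.1513  0.0625] azx -147.58 F [-0.4 -0.2  0.2] T [0.004 0.058 0.013] w 0.451
q [   4.   20.    8.  101.   -3.   59. -135.]
shift [0.0006 0.0001 0.0055] turn [-0.16  0.1   0.32] shift after turn [0.0006 0.0001 0.0055]
```

View pics/l1.png

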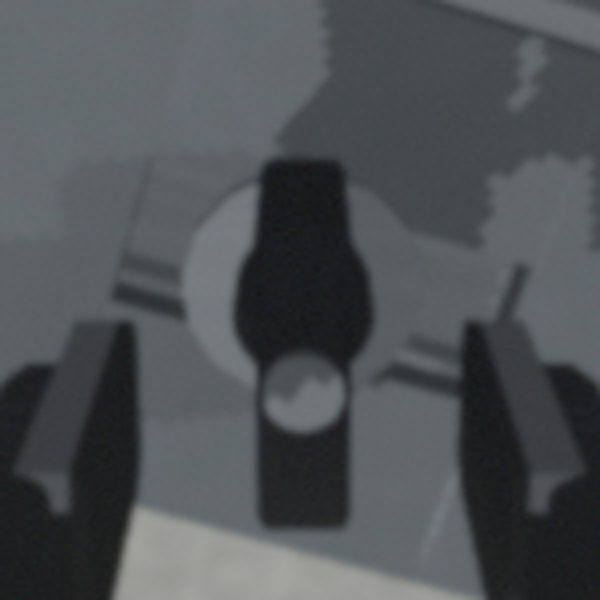

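```bash
python3 -m handwheel '[[[0.0005,0,0.002,0,0,0.2,0.55],[0,0,0.002,0,0,0,0.55],[0,0,0.0015,0,0,0,0.55],[0,0,0,0,0,0,0.7],[0,0,0,0,0,0,0.8]]]';python3 st.py; python3 -m handwheel '[[[0,0,0,0,0,0,1],[0,0,0,0,0,0,1],[0,0,0,0,0,0,1],[0,0,0,0,0,0,1]]]'>/dev/null;python3 st.py
```

```text
time_s: 34.9
tcp_pos: [0.5814, -0.1517, 0.0563]
eef_rot: [[-0.847, -0.531, 0.003], [-0.531, 0.847, -0.001], [-0.002, -0.003, -1.0]]
contact_force: [-0.1, -0.3, 0.0]
grip_width: 0.201
t=34.9 az -147.89 tilt 0.17 p [ 581.4 -151.7   56.3] F [-0.1 -0.3  0. ] T [ 0.036  0.045 -0.006] eff5-7 [ 0.017 -0.02  -0.   ] q7 -135.0 w 0.201
t=35.3 az -147.87 tilt 0.19 p [ 581.7 -151.5   56.5] F [ 0.1 -0.5 -0.4] T [ 0.005 -0.058  0.075] eff5-7 [ 0.021  0.011 -0.052] q7 -135.0 w 0.106
```

Gripped on the wing (width 0.106), with no side force. Now a gentle 1° at a time to find the breakaway.

```bash
python3 tq.py;for i in 1; do python3 -m handwheel '[[[0,0,0,0,0,1,1]]]'>/dev/null;python3 tq.py; python3 -m handwheel '[[[0,0,0,0,0,1,1]]]'>/dev/null;python3 tq.py; python3 -m handwheel '[[[0,0,0,0,0,1,1]]]'>/dev/null;python3 tq.py; done
```

```text
t=35.7 az -147.87 Tz [0.109 0.109 0.058 0.046 0.082 0.04  0.088 0.001] mean 0.067 F [-0.   0.3 -0. ] eff7 -0.054 z 0.0565
t=36.2 az -148.87 Tz [0.207 0.153 0.145 0.102 0.215 0.191 0.213 0.209] mean 0.179 F [ 0.4 -0.2 -0.2] eff7 -0.185 z 0.0565
t=36.7 az -149.86 Tz [0.242 0.27  0.216 0.222 0.193 0.141 0.228 0.22 ] mean 0.216 F [-0.1 -0.5  0.1] eff7 -0.209 z 0.0565
t=37.2 az -150.86 Tz [0.193 0.176 0.26  0.192 0.189 0.185 0.199 0.151] mean 0.193 F [-0.3 -0.4  0.1] eff7 -0.202 z 0.0565
```

Breakaway is about 0.20 N m with no side load, which is the target (~14 N). Releasing and withdrawing.

```bash
python3 -m handwheel '[[[0,0,0,0,0,0,0.9],[0,0,0,0,0,0,0.7],[0,0,0,0,0,0,0.55],[0,0,0,0,0,0,0.55],[0,0,0,0,0,0,0.55]]]';python3 st.py; python3 -m handwheel '[[[0,0,-0.005,0,0,0,0.55],[0,0,-0.015,0,0,0,0.55],[0,0,-0.02,0,0,0,0.55],[0,0,-0.02,0,0,0,0.55],[0,0,-0.02,0,0,0,0.55],[0,0,0,0,0,0,0.55],[0,0,0,0,0,0,0.55]]]'>/dev/null; python3 st.py; python3 - <<'E'
from station import robot
import cv2,numpy as np
s=robot.snapshot('wrist');cv2.imwrite('pics/m1.png',cv2.resize(s['img'][140:260,240:400],None,fx=4.5,fy=4.5,interpolation=2))
s=robot.snapshot('side');a=np.load("a_side.npz")["img"];cv2.imwrite('pics/m1s.png',s['img'])
d=np.abs(s['img'].astype(int)-a).max(2)
for n,(x0,y0,x1,y1) in dict(post=(232,275,252,300),jar=(274,238,296,264),mortar=(203,343,263,398),beaker=(155,297,200,355),spat=(378,170,445,186)).items():print(n,"changed px",int((d[y0:y1,x0:x1]>40).sum()))
E
```

```text
time_s: 37.7
tcp_pos: [0.5818, -0.1513, 0.0565]
eef_rot: [[-0.874, -0.486, 0.003], [-0.486, 0.874, -0.001], [-0.002, -0.002, -1.0]]
contact_force: [0.2, -0.7, -0.0]
grip_width: 0.448
t=37.7 az -150.89 tilt 0.20 p [ 581.8 -151.3   56.5] F [ 0.2 -0.7 -0. ] T [-0.011  0.036  0.018] eff5-7 [ 0.015 -0.018 -0.   ] q7 -137.8 w 0.448
t=38.4 az -150.92 tilt 0.39 p [ 582.3 -151.5  145.4] F [ 0.4  0.1 -0.8] T [-0.021  0.015 -0.001] eff5-7 [ 0.032 -0.002 -0.005] q7 -138.5 w 0.449
post changed px 0
jar changed px 4
mortar changed px 0
beaker changed px 0
spat changed px 437
```

View pics/m1.png

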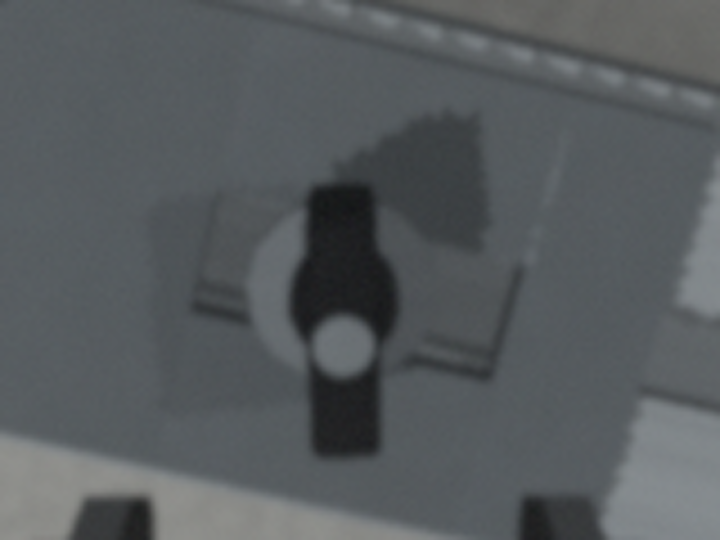

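View pics/m1s.png

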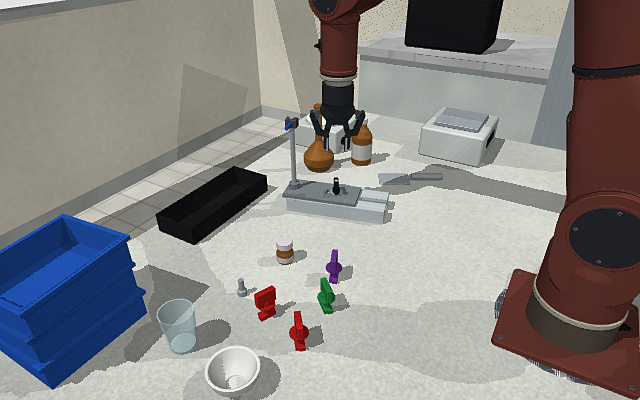

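The knob sits upright on its washer in the window, the gripper is clear, and the bystanders have not moved. The spatula's changed pixels are the arm's shadow.

```bash
python3 -c "
from station import robot;print(robot.hand_in())"
```

```text
the job is handed in; nothing more can be done
None
```

The burette stand is bolted down and the job is handed in, at about 38 s of the 72 s allowed. No verdict was reported.

**What I did:** I gripped the black-winged T-bolt and lowered its head through the window into the slot without felt contact. The washer touched the foot at TCP z 0.0588, as the sizes predict. I turned the head clockwise until the undercut's walls stopped it, about 93° from the start. Then I went on tightening by feel and let go.

**Last checks:**
- **Tightness:** after a fresh, centred grip the knob broke away at about 0.20 N m with no side load. That means roughly 14 N of clamping by the given torque relation; I could not measure the clamping force itself.
- **Position:** the last pictures show the bolt upright, its washer on the foot inside the window, and the gripper clear. The head is hidden under the foot, so I judged it square from the turn angle and the wall stop, not by sight.
- **Other things:** post, jar, mortar and beaker are unchanged in the side view. The flask and reagent bottle look in place, though I did not measure them. The spatula area changed in the picture; I take that to be the arm's shadow.

**What disagreed or failed:**
- **Torque baseline:** in the first tightening the thread drag read about 0.12 N m instead of 0.06, with a 1–3 N side load on the grip. That is why I regripped to check.
- **Late onset:** the knob came tight a little later than the lip depths suggest, at about 140° past the wall stop against an expected 133° at most.
- **Missed grip:** my first try at regripping closed above the wing, without force or harm. The second, lower try held.

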